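# Slide the cylinder square home in the magnetic vee block

### The job

Without gripping or lifting it, gently push the tall steel cylinder square low down so that it slides upright across the surface plate until it stands fully home in the vee of the blue block, against both faces. Then press the green button on top of the block right down to switch its magnet on, and let go. Do not tip the square, do not press the button before the square is home, and leave everything else where it is.

Things in the scene. Friction and masses are not known exactly. Their poses are not given: they have to be found in the camera images.
- square_centre (a point): cylinder square: a plain upright steel cylinder, 46 mm across and 160 mm tall, 0.45 to 0.9 kg, loose, standing on the surface plate right of the block; two thin dark rings round it, dark disc on its top. This point is its centre, half-way up (80 mm above its foot); z is its long axis. Pushed more than about 30 mm above its foot it may tip instead of sliding
- square_foot (a point): the centre of the cylinder square's underside (same axes as the square)
- vee_seat (a point): the point on the plate's top where the centre of the square's foot stands when the square touches both faces of the vee. The vee block is fixed: blue with two steel faces, 118 mm wide, 70 mm high. Axes: +x points horizontally into the vee (the way the square goes in), z up. The two upright faces meet at 90 degrees, 33 mm beyond this point on +x, and open towards -x to a mouth 90 mm wide, whose edges lie 12 mm before this point (x = -0.012); the block's back is at x = +0.128
- magnet_button_top (a point): centre of the top of the green push button (28 mm across, pressed straight down, on a black housing), on top of the block, 100 mm beyond the seat along the seat's +x
- magnet_button (a joint): travel of the button: 0 up, 0.006 m fully down; springs back; fully down takes 5 N
- surface_plate: fixed dark granite surface plate, 400 mm (x) by 600 mm (y), 40 mm thick, flat on the bench; origin at the centre of its underside, so its top is 40 mm above the bench
- spray_can: aerosol can with a red label, 52 mm across, 165 mm tall, standing at the far edge of the plate; leave alone. Origin at the centre of its underside
- setup_block: steel setup block with holes, 25 x 75 x 50 mm high, at the far edge of the plate; leave alone. Origin at the centre of its underside
- dial_gauge: round dial gauge with a white face, 56 mm across, 18 mm high, lying at the far edge of the plate; leave alone. Origin at the centre of its underside
- wrench: steel wrench lying on the bench right of the plate; leave alone. Origin at its underside
- screwdriver: green screwdriver lying on the bench right of the plate; leave alone. Origin at its underside
- pot: white pot, 70 mm across, 80 mm tall, on the bench left of the plate; leave alone. Origin at the centre of its underside
- collar: dark steel collar, 90 mm across, 35 mm high, on the bench left of the plate; leave alone. Origin at the centre of its underside
Things that resemble listed ones, but are neither listed nor needed, are in the scene too. What is shaped like the part that bears square_centre but purple or yellow is not meant.

How it is judged:
On the way, in this order (a step that is already met when the one before it is completed fails the run):
1. the cylinder square stands upright, home in the vee (horizontal distance between square_foot and vee_seat below 0.005 m and angle between square_centre's own z axis and vertical below 0.05 rad), for 0.2 s.
2. the green button is pressed down (value of joint magnet_button above 0.0042 m), for 0.05 s.
At the end, for the whole second after the job is handed in: The square stands upright on the plate, at rest, its foot within 5 mm of the seat point of the vee; the button has been pressed at least 4.2 mm after that and has sprung back (horizontal distance between square_foot and vee_seat below 0.005 m and angle between square_centre's own z axis and vertical below 0.03 rad and height (world z) of square_foot between 0.035 and 0.045 m and linear speed of square below 0.01 m/s and value of joint magnet_button below 0.002 m); the robot touches nothing.
It fails at once if the square is tipped (leans more than 0.2 rad) (angle between square_centre's own z axis and vertical above 0.2 rad).
It fails at once if the square is lifted (foot more than 12 mm above the plate) (height (world z) of square_foot above 0.052 m).
It fails at once if the square is gripped or rammed (fingers press on it with over 38 N) (contact force between the fingers and square above 38 N).
It fails at once if the button is pressed while the square is not home (value of joint magnet_button above 0.003 m and horizontal distance between square_foot and vee_seat above 0.008 m).
It fails at once if another thing is moved by more than 25 mm (distance of any of spray_can, setup_block, dial_gauge, wrench, screwdriver, pot, collar from where it was at the start of the episode above 0.025 m).
It also fails if it takes over 72 s, if anything falls off the work surface, if the arm or the gripper's body presses on something with over 40 N, if the wrist force passes 120 N, or if a joint passes its speed limit or range.

### The arm

A 6-joint arm with a two-finger parallel gripper is mounted at the origin on the work surface. World frame = base frame: x ahead of the robot, y to its left, z up, the work surface at z = 0. Lengths are in m, angles in rad, forces in N, time in s.
With the tool pointing down it reaches from about 0.225 to 0.875 m from the base axis. Payload 3.4 kg.
Tool frame: the origin (TCP) lies at the very end of the fingers, on their centre line; the grasp point (between the pads) lies 19 mm behind it; x points along the fingers, z is the direction in which the jaws open and shut, and the axes are right-handed (so a half turn about x gives the same grasp; the last joint's range is limited). The gripper opens to 85 mm and grips with 20 to 120 N. Pads are 22 mm wide; open, the fingers measure 114 mm over their backs; the gripper's body (76 mm by 85 mm) begins 54 mm behind the grasp point. The pads swing forward as they close: fully open they stand 13 mm farther back than shut.
Start: joints at [1.19, 0.276, 1.505, -0, 1.361, -0.121], TCP at [0.148, 0.556, 0.231] pointing down, gripper open.
Joint ranges: [-2.89, 2.89], [-0.75, 2.08], [0.22, 2.7], [-1.18, 4.32], [0.11, 2.71], [-2.7, 2.7]. Speed limits (rad/s): [2.57, 2.57, 3.14, 3.14, 3.14, 3.14].

### API

Orientations are given as a unit quaternion [w, x, y, z].
In Python, from rig import manip, viewer, finder gives the robot as it stands.
- The arm moves only by the tool move_arm, never from a script. Its argument "rows" is a list of rows, each a list of 3 entries, a list of its own where there are three numbers: the shift along the tool's x, y, z in mm, then the turn about the tool's x in rad, then the finger opening in mm, from 0 to 85.4. A call has 1 to 8 rows; each row is the pose to reach, as a shift and turn from the pose measured when the call began, along the tool's axes at that moment; what a row does not reach only later rows make up. A row lasts 1/12 s, in which the tool goes at most 41.7 mm and 7.16 degrees, less where a joint would pass 70% of its speed; a pose out of reach is approached as far as the arm can. A call with a gripper value outside its range is refused whole. The fingers move at their own pace and stop on an object; "force" is the grip in N (left out, the last holds). Time passes only in rows, so rows that repeat a pose let the fingers close. It gives the time, the measured TCP pose, the force and the opening at its end, in the units of the state.
- manip.get_state(): the state, without advancing time (a new reading comes with each control period).
- viewer.get_image(name): name is "side" or "top"; returns the picture (480x640x3 uint8, red, green, blue); there is no depth.
- viewer.get_calibration(name): a dict with "mtx" (3x3 intrinsics, pixels), "k1" (the pictures are not rectified: a ray, as slopes to the right and down, at radius r is drawn at 1 + k1 r^2 times it, then the intrinsics apply), "R" (3x3) and "t" (3): a world point X has camera coordinates R X + t. Camera axes: x right, y down, z forward; pixel columns grow to the right and rows downward; lengths in m; the calibration is good to about 2 mm. A picture is of the moment at which its call begins. get_calibration takes no time and is no camera call.
- manip.sign_off(): hands the job in, once; it reports no verdict.
Trained networks look in the newest picture that a camera, given by its name, has taken for a name from the list of things; names that differ only in an ending like _2 or _b are one class to them, and where a whole thing is asked for, a point or a joint stands for the part that bears it (a point fixed in the world has none). Each returns a list of dicts, best first, with "score" (0 to 1); they miss things now and then, are a little off and sometimes report something else, mostly with a low value. They report only what shows in the picture. A call takes as long as a camera call. They do not tell look-alikes from the thing itself.
- finder.look_for(target, camera): "centre" ([column, row] in pixels, amid what is visible of it).
- finder.trace(target, camera): "mask" (480x640 bool, what is visible of it) and "centre" ([column, row] in pixels, amid what is visible of it).
The state is a dict: "clock": time; "qpos": joint angles; "qd": joint speeds; "effort": joint torques, N m; "position": TCP position; "ee_rot": TCP orientation; "contact_force": force on the tool from outside, world axes, zero at the start; "moment": the same for the moment, N m; "width": finger opening in m.
Only numpy, scipy, OpenCV 4.12 (cv2) and the standard library are available. Lean on these libraries where they do the work, as an engineer would, in place of code of your own. Each camera call takes 0.05 s, during which the arm holds its last target.

## Working session

There is one attempt and no reset: what is moved stays moved. The work goes in short steps, Python scripts to look and compute and a tool call to move; the robot and the scene stay as the last step left them, time stands still between calls to the robot, and variables do not carry over. Pictures are saved under pics/ and viewed, and the job is handed in when it is done.

Besides the shell and the picture viewer there is one more tool, called after "Call:" as name([rows], argument=value, ...), one row to a line, values as JSON. move_arm: Moves the arm, as the interface text tells. Its arguments: {"type":"object","properties":{"rows":{"type":"array"},"force":{"type":"number"}},"required":["rows"]}

```bash
mkdir -p pics; python3 - <<'E'
from rig import manip, viewer, finder
import cv2
s=manip.get_state()
for k,v in s.items(): print(k,v)
for n in("side","top"):
    im=viewer.get_image(n); cv2.imwrite(f"pics/{n}0.png",im[...,::-1])
    c=viewer.get_calibration(n); print(n,c)
    for t in("square_centre","magnet_button","vee_seat"):
        try:
            r=finder.look_for(t,n); print(t,[(x['score'],x['centre']) for x in r[:4]])
        except Exception as e: print(t,e)
print(manip.get_state()['clock'])
E
```

```text
clock 0.0
qpos [ 1.18999865e+00  2.76607787e-01  1.50612689e+00 -2.50439666e-05
  1.36069351e+00 -1.21001001e-01]
qd [-0.00173651 -0.00134929 -0.00082364 -0.00029587  0.00061395 -0.00152965]
effort [-1.05488216e-03 -4.16778445e+01 -2.45796007e+01 -3.16848927e-04
  1.11560643e-02 -3.74022545e-05]
position [0.14752695 0.55521125 0.2304349 ]
ee_rot [ 0.5599988  -0.43136019  0.56110687  0.43068412]
contact_force [0.58421206 0.42026989 0.28998344]
moment [ 0.03756156 -0.00420134 -0.00064419]
width 0.08557814514717119
side {'mtx': array([[458.21901285,   0.        , 322.1130225 ],
       [  0.        , 458.21901285, 239.94088193],
       [  0.        ,   0.        ,   1.        ]]), 'k1': -0.11355124540908008, 'R': array([[ 0.96513323, -0.26144994, -0.01271925],
       [-0.20842481, -0.73817976, -0.64159936],
       [ 0.15835702,  0.62187987, -0.76693447]]), 't': array([-0.54403699,  0.16547332,  1.20104279])}
square_centre [(0.9, [239.2, 318.5]), (0.69, [313.5, 439.7]), (0.67, [361.7, 288.2]), (0.57, [412.9, 389.0])]
magnet_button [(0.56, [305.1, 176.6])]
vee_seat [(0.88, [309.4, 194.4]), (0.37, [364.1, 285.5])]
top {'mtx': array([[479.44354835,   0.        , 325.6867659 ],
       [  0.        , 479.44354835, 243.09386126],
       [  0.        ,   0.        ,   1.        ]]), 'k1': -0.0356716974267218, 'R': array([[ 9.47563225e-04, -9.99943709e-01,  1.05679522e-02],
       [-9.98704140e-01, -1.48401908e-03, -5.08708039e-02],
       [ 5.08836233e-02, -1.05060543e-02, -9.98649328e-01]]), 't': array([-0.04664956,  0.55874065,  1.22153605])}
square_centre [(0.77, [515.6, 303.0]), (0.65, [389.5, 216.1]), (0.33, [319.7, 157.7])]
magnet_button []
vee_seat [(0.62, [234.7, 236.8])]
0.4
```

View pics/side0.png

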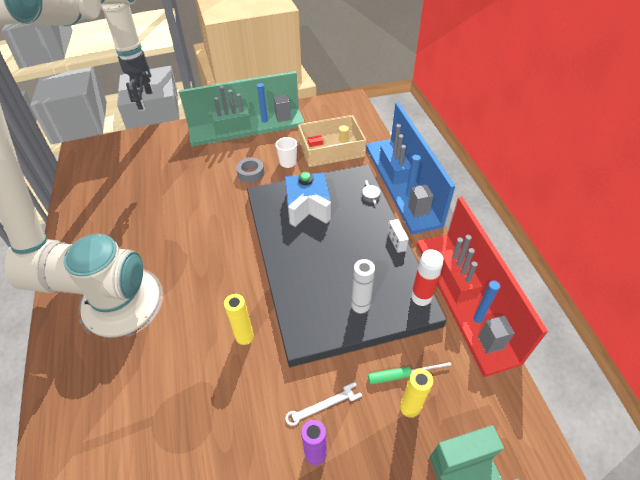

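View pics/top0.png

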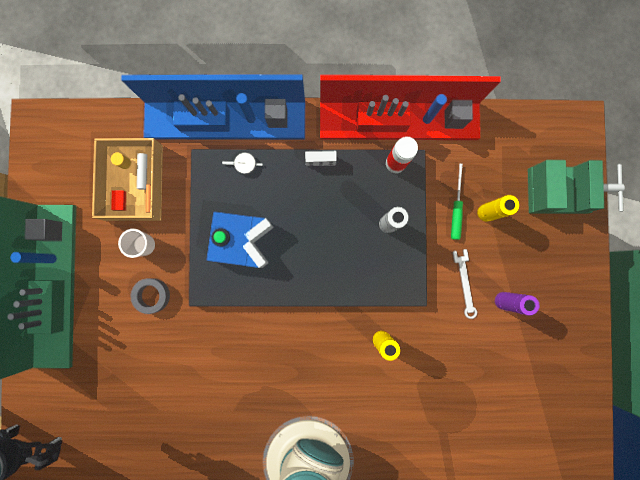

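The square is the steel cylinder: its top disc is at top (397,217) and side (364,267). The vee block is at top (238,240), with its mouth towards image right (-y). I'll zoom in to measure both.

```bash
cat > h.py <<'E'
import numpy as np, cv2
from rig import viewer
def cal(n):
    c=viewer.get_calibration(n); return c
def ray(n,p):
    c=cal(n); K=c['mtx']; d=np.array([(p[0]-K[0,2])/K[0,0],(p[1]-K[1,2])/K[1,1]]); u=d.copy()
    for _ in range(30): u=d/(1+c['k1']*(u@u))
    R=np.array(c['R']); return -R.T@c['t'], R.T@np.array([u[0],u[1],1])
def atz(n,p,z):
    o,d=ray(n,p); return o+d*(z-o[2])/d[2]
def proj(n,X):
    c=cal(n); X=np.atleast_2d(X)@np.array(c['R']).T+c['t']; u=X[:,:2]/X[:,2:]
    u=u*(1+c['k1']*(u**2).sum(1,keepdims=True)); K=c['mtx']
    return u*[K[0,0],K[1,1]]+[K[0,2],K[1,2]]
E
python3 - <<'E'
import cv2
t=cv2.imread('pics/top0.png');s=cv2.imread('pics/side0.png')
def crop(im,x,y,w,h,k,f): cv2.imwrite(f,cv2.resize(im[y:y+h,x:x+w],None,fx=k,fy=k,interpolation=cv2.INTER_CUBIC))
crop(t,195,200,90,75,8,'pics/tv.png')
crop(s,270,160,80,75,8,'pics/sv.png')
crop(t,370,195,50,50,8,'pics/tc.png')
crop(s,335,250,60,75,8,'pics/sc.png')
E
```

```text
(no output)
```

View pics/tv.png

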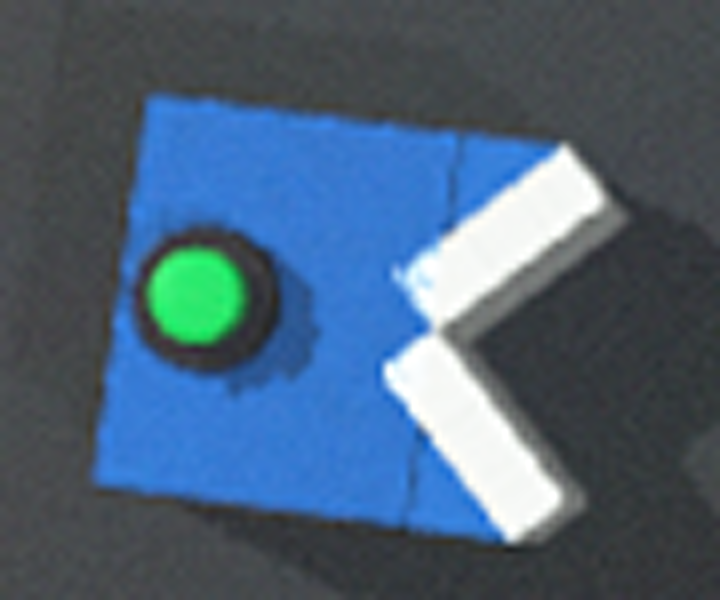

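View pics/sv.png

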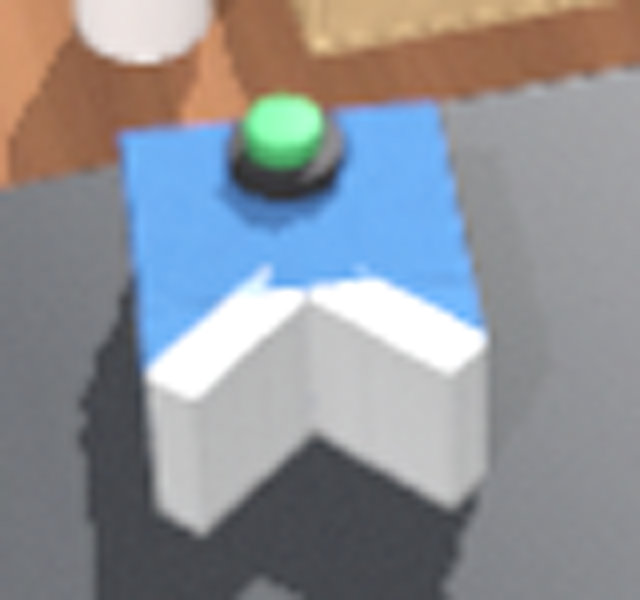

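View pics/tc.png

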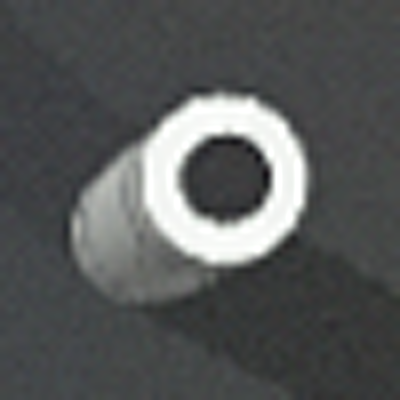

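View pics/sc.png

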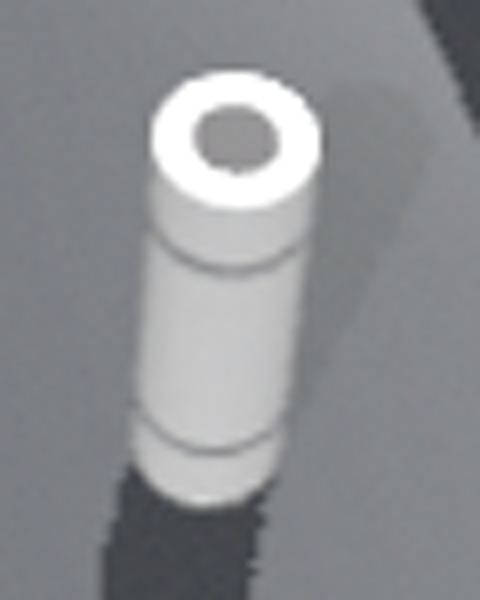

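```bash
python3 - <<'E'
from h import *
from scipy.optimize import least_squares
T=lambda u,v,x,y:((u+.5)/8-.5+x,(v+.5)/8-.5+y)
tv=lambda u,v:T(u,v,195,200); sv=lambda u,v:T(u,v,270,160)
# local +y is left when looking into vee(+x). vee +x ~ world +y => local +y ~ world -x (image down in top; left in side)
M=[('top',(.128,-.059,.11),tv(148,95)),('top',(.128,.059,.11),tv(93,485)),('top',(.033,0,.11),tv(440,325)),
('top',(-.012,-.045,.11),tv(604,207)),('top',(-.012,.045,.11),tv(565,495)),
('side',(.128,.059,.11),sv(120,132)),('side',(.128,-.059,.11),sv(437,102)),('side',(.033,0,.11),sv(308,296)),
('side',(-.012,.045,.11),sv(197,402)),('side',(-.012,-.045,.11),sv(450,375)),
('side',(-.012,.045,.04),sv(203,533)),('side',(-.012,-.045,.04),sv(455,508)),('side',(.033,0,.04),sv(316,437))]
def W(p,L):
    c,s=np.cos(p[2]),np.sin(p[2]); return np.array([p[0]+c*L[0]-s*L[1],p[1]+s*L[0]+c*L[1],L[2]])
def f(p,ms): return np.concatenate([proj(n,W(p,L))[0]-q for n,L,q in ms])
for nm,ms in(('all',M),('top',M[:5]),('side',M[5:])):
    r=least_squares(f,[.5,.1,1.57],args=(ms,)); print(nm,r.x.round(4),np.degrees(r.x[2]).round(2)); print(f(r.x,ms).reshape(-1,2).round(1).tolist())
    if nm=='all': P=r.x
for n,z,q in(('top',.13,tv(196,297)),('side',.13,sv(284,125))):
    for z in (.12,.13,.14): print('button',n,z,atz(n,q,z).round(4))
print('btn model',W(P,(.1,0,0)))
for n,q in(('top',T(227,180,370,195)),('side',T(236,140,335,250))): print('cyl',n,atz(n,q,.2).round(4))
o1,d1=ray('top',tv(196,297));o2,d2=ray('side',sv(284,125))
a=np.linalg.lstsq(np.c_[d1,-d2],o2-o1,rcond=None)[0];print('btn tri',o1+d1*a[0],o2+d2*a[1])
for n,t in(('top','square_centre'),):pass
for n,q in(('top',(244,162)),('top',(400,155))):print(atz(n,q,.05))
E
```

```text
all [0.556  0.1037 1.4437] 82.72
[[0.3, -0.7], [0.2, -0.3], [-0.2, 0.2], [0.6, -1.4], [0.4, 0.1], [-0.4, 0.1], [-0.4, -0.3], [-0.3, -0.1], [-0.8, -0.2], [0.0, -0.4], [-0.1, 0.3], [-0.4, -0.0], [-0.4, -0.7]]
top [0.555  0.1043 1.4434] 82.7
[[0.0, -0.3], [-0.1, 0.1], [-0.4, 0.6], [0.4, -0.9], [0.2, 0.6]]
side [0.5567 0.1029 1.4395] 82.48
[[0.0, 0.2], [0.1, -0.1], [0.1, 0.0], [-0.5, -0.1], [0.3, -0.1], [0.2, 0.4], [-0.1, 0.2], [-0.1, -0.6]]
button top 0.12 [0.5682 0.2066 0.12  ]
button top 0.13 [0.5675 0.2044 0.13  ]
button top 0.14 [0.5669 0.2023 0.14  ]
button side 0.12 [0.5718 0.2142 0.12  ]
button side 0.13 [0.5695 0.2033 0.13  ]
button side 0.14 [0.5673 0.1924 0.14  ]
btn model [0.56867146 0.20292277 0.        ]
cyl top [ 0.607  -0.2031  0.2   ]
cyl side [ 0.608 -0.203  0.2  ]
btn tri [0.56759122 0.20464877 0.12905617] [0.56973624 0.20425571 0.12911008]
[0.76180578 0.16096791 0.05      ]
[ 0.78104555 -0.23392273  0.05      ]
```

```bash
python3 - <<'E'
from h import *
from rig import manip
from scipy.spatial.transform import Rotation as Ro
s=manip.get_state(); q=s['ee_rot']; R=Ro.from_quat([q[1],q[2],q[3],q[0]]).as_matrix()
print(R.round(3)); print('q6',s['qpos'][5], s['position'])
az=np.degrees(np.arctan2(R[1,2],R[0,2])); print('jaw az',az)
for n,q,z in(('top',(510,205),.16),('top',(458,220),.02),('top',(427,230),.04),('top',(190,230),.04),('top',(190,150),.04),('top',(427,305),.04),('top',(460,257),.01)):print(q,atz(n,q,z).round(3))
im=cv2.imread('pics/side0.png')[40:110,100:170]; cv2.imwrite('pics/g.png',cv2.resize(im,None,fx=8,fy=8,interpolation=cv2.INTER_CUBIC))
E
```

```text
[[-0.    -0.966  0.257]
 [-0.     0.257  0.966]
 [-1.     0.    -0.   ]]
q6 -0.12101367019212975 [0.14769406 0.55570307 0.23119943]
jaw az 75.11641500150121
(510, 205) [ 0.64  -0.469  0.16 ]
(458, 220) [ 0.619 -0.388  0.02 ]
(427, 230) [ 0.591 -0.303  0.04 ]
(190, 230) [0.59  0.297 0.04 ]
(190, 150) [0.795 0.301 0.04 ]
(427, 305) [ 0.402 -0.301  0.04 ]
(460, 257) [ 0.523 -0.395  0.01 ]
```

View pics/g.png

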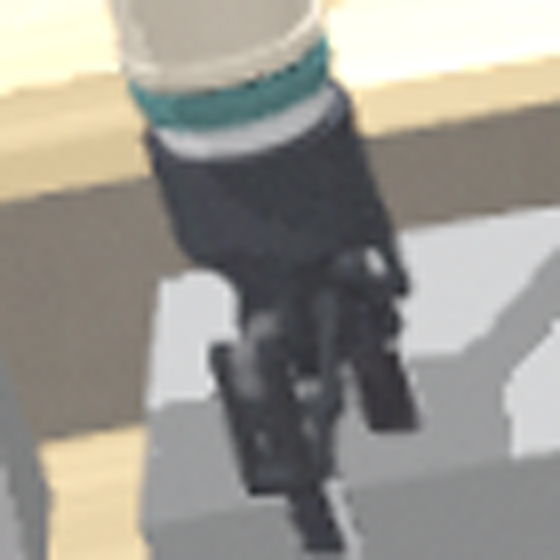

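Call:
move_arm([
  [[-60, -208, -216], -0.43, 85],
  [[-60, -208, -216], -0.43, 85],
  [[-60, -208, -216], -0.43, 85],
  [[-60, -208, -216], -0.43, 85],
  [[-60, -208, -216], -0.43, 85],
  [[-60, -208, -216], -0.43, 85],
  [[-60, -208, -216], -0.43, 85],
  [[-60, -208, -216], -0.43, 85],
])

```text
clock: 1.07
position: [0.2949, 0.29, 0.2926]
ee_rot: [-0.457, 0.541, -0.456, -0.539]
contact_force: [0.1, -0.7, 0.1]
width: 0.085
```

```bash
cat >> h.py <<'E'
from rig import manip
from scipy.spatial.transform import Rotation as Ro
def st(v=True):
    s=manip.get_state(); q=s['ee_rot']; R=Ro.from_quat([q[1],q[2],q[3],q[0]]).as_matrix()
    if v: print('t',round(s['clock'],2),'p',np.round(s['position'],4),'az',np.degrees(np.arctan2(R[1,2],R[0,2])).round(2),'F',np.round(s['contact_force'],1),'q',np.round(s['qpos'],2))
    return s,R
def shift(target,az=None):
    s,R=st(); print('shift mm',(R.T@(np.array(target)-s['position'])*1000).round(1))
    if az is not None: print('turn',-np.radians(az-np.degrees(np.arctan2(R[1,2],R[0,2]))).round(3))
E
python3 -c "
from h import *
shift([.6232,-.2967,.29],99.5)"
```

```text
t 1.07 p [0.2949 0.29   0.2926] az 99.59 F [ 0.1 -0.7  0.1] q [ 0.61 -0.01  1.69 -0.    1.45 -1.13]
shift mm [   4.4 -225.9 -633.2]
turn 0.002
```

Call:
move_arm([
  [[0, -113, -316], 0, 85],
  [[0, -113, -316], 0, 85],
  [[0, -113, -316], 0, 85],
  [[0, -113, -316], 0, 85],
  [[0, -226, -633], 0, 85],
  [[0, -226, -633], 0, 85],
  [[0, -226, -633], 0, 85],
  [[0, -226, -633], 0, 85],
])

```text
clock: 1.73
position: [0.4565, 0.0005, 0.2933]
ee_rot: [-0.457, 0.541, -0.456, -0.539]
contact_force: [1.5, 1.1, 0.4]
width: 0.0849
```

```bash
python3 -c "
from h import *
shift([.6232,-.2967,.29],99.5)"
```

```text
t 1.73 p [0.4565 0.0005 0.2933] az 99.56 F [1.5 1.1 0.4] q [-0.15  0.06  1.62 -0.    1.45 -1.89]
shift mm [   4.3 -115.  -320.8]
turn 0.001
```

Call:
move_arm([
  [[0, -115, -321], 0, 85],
  [[0, -115, -321], 0, 85],
  [[0, -115, -321], 0, 85],
  [[0, -115, -321], 0, 85],
  [[0, -115, -321], 0, 85],
  [[0, -115, -321], 0, 85],
  [[0, -115, -321], 0, 85],
  [[0, -115, -321], 0, 85],
])

```text
clock: 2.4
position: [0.6191, -0.2904, 0.2942]
ee_rot: [-0.457, 0.541, -0.456, -0.539]
contact_force: [0.9, 0.5, 0.4]
width: 0.0849
```

```bash
python3 -c "
from h import *
shift([.6232,-.2967,.12],99.5)
for n in('side','top'):
    im=viewer.get_image(n)[...,::-1]
    cv2.imwrite(f'pics/{n}1.png',im)
"
```

```text
t 2.4 p [ 0.6191 -0.2904  0.2942] az 99.54 F [0.9 0.5 0.4] q [-0.54  0.42  1.13  0.    1.58 -2.28]
shift mm [174.2  -2.3  -6.6]
turn 0.001
```

View pics/side1.png

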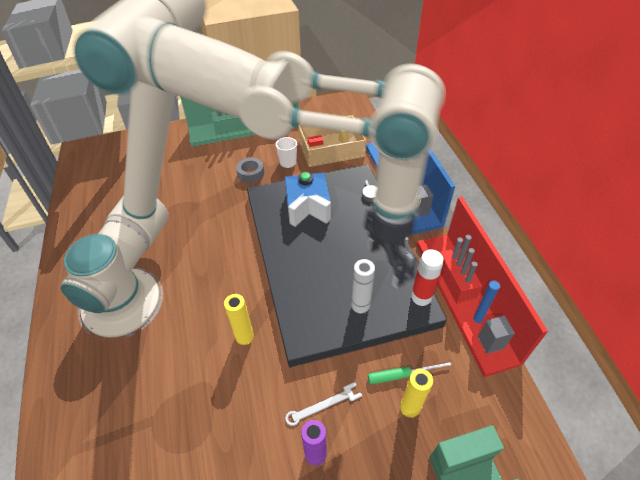

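View pics/top1.png

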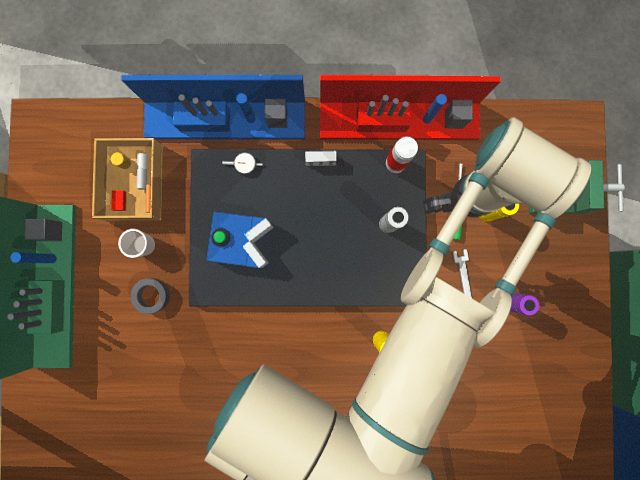

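Call:
move_arm([
  [[0, -2, -10], 0, 85],
  [[40, -2, -10], 0, 85],
  [[80, -2, -10], 0, 85],
  [[120, -2, -10], 0, 85],
  [[160, -2, -10], 0, 85],
  [[190, -2, -10], 0, 85],
  [[210, -2, -10], 0, 85],
  [[210, -2, -10], 0, 85],
])

```text
clock: 3.17
position: [0.6213, -0.3024, 0.0756]
ee_rot: [0.457, -0.537, 0.459, 0.541]
contact_force: [-0.7, -0.3, -1.0]
width: 0.0852
```

```bash
python3 -c "
from h import *
shift([.6232,-.2967,.05],99.5)
for n,(x,y) in(('side',(290,190)),('top',(350,140))):
    im=viewer.get_image(n)[...,::-1]
    cv2.imwrite(f'pics/{n}2.png',cv2.resize(im[y:y+150,x:x+160],None,fx=4,fy=4,interpolation=cv2.INTER_CUBIC))
"
```

```text
t 3.17 p [ 0.6213 -0.3024  0.0756] az 99.3 F [-0.7 -0.3 -1. ] q [-0.55  0.56  1.45 -0.    1.15 -2.29]
shift mm [25.6 -3.   5.2]
turn -0.003
```

View pics/side2.png

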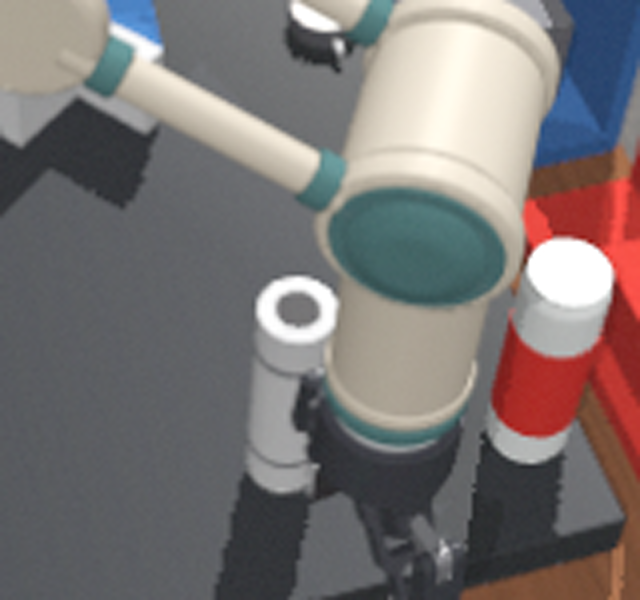

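View pics/top2.png

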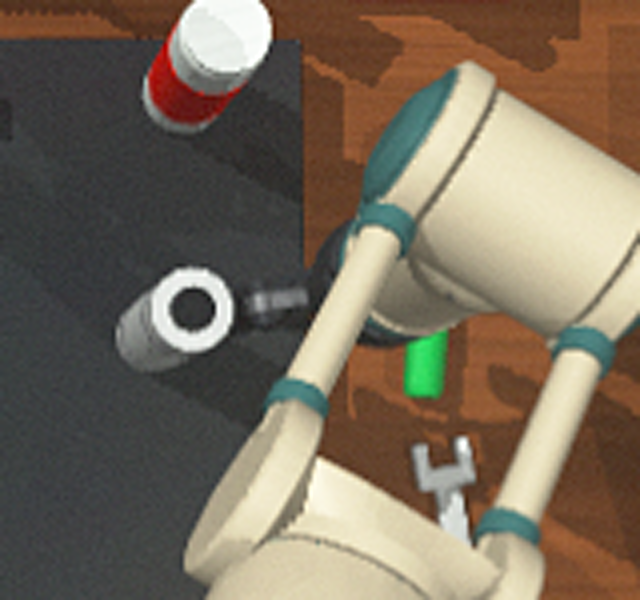

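```bash
python3 -c "
from h import *
s,R=st();u=R[:,2]
for z in(.06,.09,.12,.15,.18): 
  p=atz('top',(411,215),z);print(z,p.round(4),'along jaw mm',((p-s['position'])@u*1000).round(1))
  for q in((290+297/4,190+400/4),(290+312/4,190+375/4)):
    p=atz('side',q,z);print('   side',p.round(4),((p-s['position'])@R*1000).round(1))
im=viewer.get_image('side')[...,::-1]
cv2.imwrite('pics/z.png',cv2.resize(im[250:350,340:420],None,fx=7,fy=6,interpolation=cv2.INTER_CUBIC))
im=viewer.get_image('top')[...,::-1]
cv2.imwrite('pics/zt.png',cv2.resize(im[190:250,370:450],None,fx=8,fy=8,interpolation=cv2.INTER_CUBIC))
"
```

```text
t 3.27 p [ 0.6247 -0.3046  0.0811] az 99.3 F [0.8 0.4 1.3] q [-0.55  0.55  1.44 -0.    1.15 -2.29]
0.06 [ 0.6271 -0.2586  0.06  ] along jaw mm 45.1
   side [ 0.6265 -0.1748  0.06  ] [ 20.8 -22.7 127.8]
   side [ 0.6417 -0.1594  0.06  ] [ 20.8 -40.2 140.6]
0.09 [ 0.6238 -0.2529  0.09  ] along jaw mm 51.1
   side [ 0.6185 -0.1933  0.09  ] [ -9.2 -11.9 110.8]
   side [ 0.6332 -0.1784  0.09  ] [ -9.2 -28.8 123.1]
0.12 [ 0.6204 -0.2472  0.12  ] along jaw mm 57.2
   side [ 0.6105 -0.2118  0.12  ] [-39.2  -1.   93.7]
   side [ 0.6247 -0.1974  0.12  ] [-39.2 -17.4 105.7]
0.15 [ 0.6171 -0.2415  0.15  ] along jaw mm 63.2
   side [ 0.6024 -0.2303  0.15  ] [-69.1   9.8  76.7]
   side [ 0.6161 -0.2163  0.15  ] [-69.1  -6.   88.2]
0.18 [ 0.6138 -0.2358  0.18  ] along jaw mm 69.3
   side [ 0.5944 -0.2488  0.18  ] [-99.1  20.7  59.6]
   side [ 0.6076 -0.2353  0.18  ] [-99.1   5.5  70.8]
```

View pics/z.png

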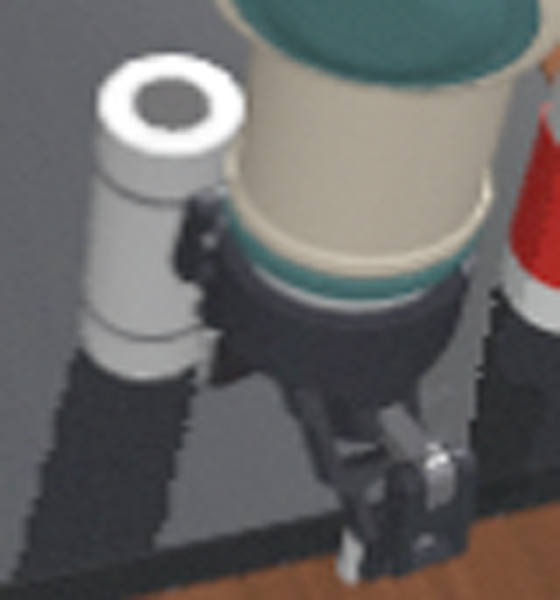

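View pics/zt.png

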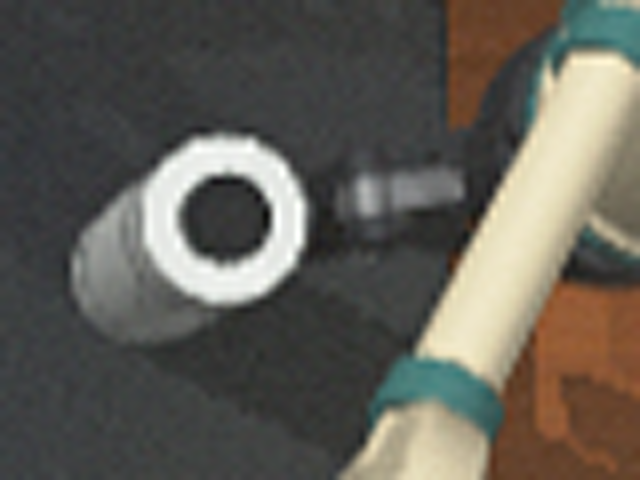

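```bash
python3 -c "
from h import *
s,R=st();p0=s['position']
im=viewer.get_image('side')[...,::-1].copy()
x0,y0,k=340,230,5
z=cv2.resize(im[y0:y0+120,x0:x0+110],None,fx=k,fy=k,interpolation=cv2.INTER_CUBIC)
def box(lo,hi,col):
    c=[(a,b,d) for a in(lo[0],hi[0]) for b in(lo[1],hi[1]) for d in(lo[2],hi[2])]
    P=proj('side',np.array([p0+R@(np.array(q)/1000) for q in c])); P=((P-[x0,y0])+.5)*k-.5
    for i in range(8):
        for j in range(i):
            if sum(a!=b for a,b in zip(c[i],c[j]))==1: cv2.line(z,tuple(int(v) for v in P[i]),tuple(int(v) for v in P[j]),col,1)
box((-13,-11,-57),(0,11,-42.5),(0,255,255))
box((-50,-11,-57),(-13,11,-42.5),(0,255,0))
box((-13,-11,42.5),(0,11,57),(0,255,255))
box((-50,-11,42.5),(-13,11,57),(0,255,0))
cv2.imwrite('pics/ov.png',z)
"
```

```text
t 3.37 p [ 0.6262 -0.3056  0.0836] az 99.3 F [-0.6 -1.1  0.3] q [-0.55  0.55  1.44 -0.    1.15 -2.29]
```

View pics/ov.png

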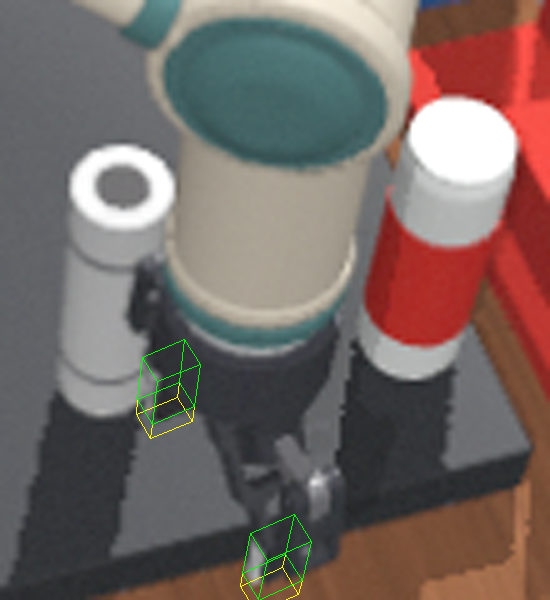

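Call:
move_arm([
  [[-40, 0, -5], 0, 85],
  [[-80, 0, -5], 0, 85],
  [[-120, 0, -5], 0, 85],
  [[-160, 0, -5], 0, 85],
  [[-200, 0, -5], 0.12, 85],
  [[-220, 0, -5], 0.24, 85],
  [[-220, 0, -5], 0.36, 85],
  [[-220, 0, -5], 0.48, 85],
])

```text
clock: 4.08
position: [0.6265, -0.3099, 0.3097]
ee_rot: [0.576, -0.419, 0.572, 0.407]
contact_force: [0.5, -0.0, -0.5]
width: 0.0846
```

Call:
move_arm([
  [[0, 0, 0], 0.96, 85],
  [[0, 0, 0], 0.96, 85],
  [[0, 0, 0], 0.96, 85],
  [[0, 0, 0], 0.96, 85],
  [[0, 0, 0], 0.96, 85],
  [[0, 0, 0], 0.96, 85],
  [[0, 0, 0], 0.96, 85],
  [[0, 0, 0], 0.96, 85],
])

```text
clock: 4.75
position: [0.6267, -0.3099, 0.3124]
ee_rot: [0.706, -0.105, 0.694, 0.094]
contact_force: [-0.7, 0.2, 0.3]
width: 0.0851
```

Call:
move_arm([
  [[0, 0, 0], 0.58, 85],
  [[0, 0, 0], 0.58, 85],
  [[0, 0, 0], 0.58, 85],
  [[0, 0, 0], 0.58, 85],
  [[0, 0, 0], 0.58, 85],
  [[0, 0, 0], 0.58, 85],
])

```text
clock: 5.25
position: [0.6268, -0.3099, 0.3149]
ee_rot: [0.708, 0.101, 0.691, -0.11]
contact_force: [-0.1, 0.6, 0.3]
width: 0.0851
```

```bash
cat >> h.py <<'E'
def ovl(n,f,boxes,k=5,w=120,h=110,ctr=(-50,0,0),raw=None):
    s,R=st();p0=s['position']
    im=viewer.get_image(n)[...,::-1].copy()
    cv2.imwrite(f+'_full.png',im)
    c=proj(n,p0+R@(np.array(ctr)/1000))[0]; x0,y0=int(np.clip(c[0]-w/2,0,640-w)),int(np.clip(c[1]-h/2,0,480-h))
    z=cv2.resize(im[y0:y0+h,x0:x0+w],None,fx=k,fy=k,interpolation=cv2.INTER_CUBIC)
    cv2.imwrite(f+'_raw.png',z)
    for lo,hi,col in boxes:
        c=[(a,b,d) for a in(lo[0],hi[0]) for b in(lo[1],hi[1]) for d in(lo[2],hi[2])]
        P=proj(n,np.array([p0+R@(np.array(q)/1000) for q in c])); P=((P-[x0,y0])+.5)*k-.5
        for i in range(8):
            for j in range(i):
                if sum(a!=b for a,b in zip(c[i],c[j]))==1: cv2.line(z,tuple(int(v) for v in P[i]),tuple(int(v) for v in P[j]),col,1)
    cv2.imwrite(f+'.png',z); print(x0,y0)
E
python3 -c "
from h import *
G=(0,255,0);Y=(0,255,255);M=(255,0,255)
ovl('side','pics/p1',[((-50,-11,s*57),(-13,11,s*42.5),G) for s in(1,-1)]+[((-115,-11,s*72),(-95,11,s*60),M) for s in(1,-1)]+[((-130,-38,-42.5),(-73,38,42.5),Y)])
"
```

```text
t 5.25 p [ 0.6268 -0.3099  0.3149] az -17.16 F [-0.1  0.6  0.3] q [-0.56  0.43  1.07 -0.    1.62 -0.26]
337 201
```

View pics/p1.png

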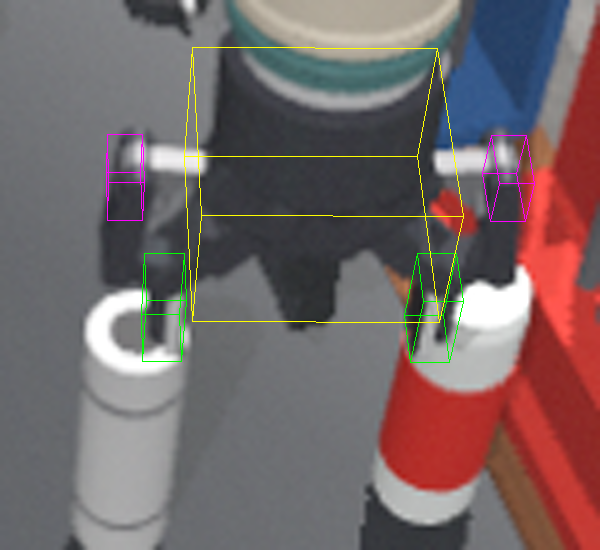

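View pics/p1_raw.png

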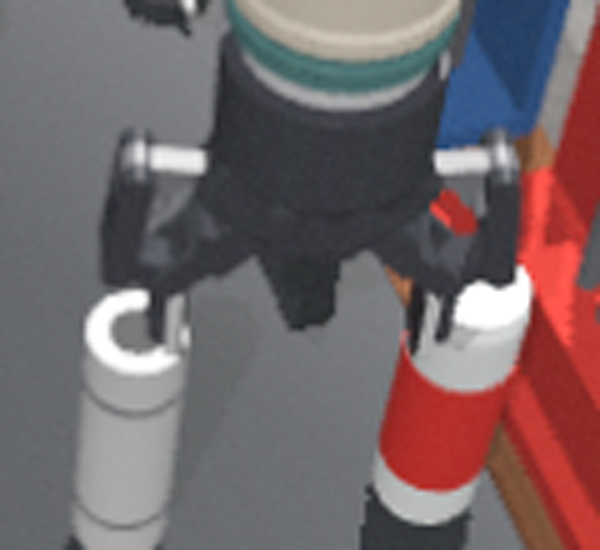

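Call:
move_arm([
  [[0, 0, 0], -0.8, 85],
  [[0, 0, 0], -0.8, 85],
  [[0, 0, 0], -0.8, 85],
  [[0, 0, 0], -0.8, 85],
  [[0, 0, 0], -0.8, 85],
  [[0, 0, 0], -0.8, 85],
  [[0, 0, 0], -0.8, 85],
  [[0, 0, 0], -0.8, 85],
])

```text
clock: 5.97
position: [0.6269, -0.31, 0.3159]
ee_rot: [0.691, -0.185, 0.678, 0.17]
contact_force: [0.1, 0.5, -0.5]
width: 0.0853
```

Call:
move_arm([
  [[0, 0, 0], -0.82, 85],
  [[0, 0, 0], -0.82, 85],
  [[0, 0, 0], -0.82, 85],
  [[0, 0, 0], -0.82, 85],
  [[0, 0, 0], -0.82, 85],
  [[0, 0, 0], -0.82, 85],
  [[0, 0, 0], -0.82, 85],
  [[0, 0, 0], -0.82, 85],
])

```text
clock: 6.63
position: [0.6269, -0.31, 0.3167]
ee_rot: [0.56, -0.445, 0.554, 0.426]
contact_force: [-0.8, -0.5, 0.9]
width: 0.085
```

```bash

python3 -c "
from h import *
G=(0,255,0);Y=(0,255,255);M=(255,0,255)
B=[((-50,-11,s*57),(-13,11,s*42.5),G) for s in(1,-1)]+[((-105,-11,s*75),(-50,11,s*60),M) for s in(1,-1)]
ovl('side','pics/p2',B,k=6,w=90,h=90)
ovl('top','pics/t2',B,k=6,w=90,h=90)
"
```

```text
t 6.63 p [ 0.6269 -0.31    0.3167] az 76.05 F [-0.8 -0.5  0.9] q [-0.56  0.43  1.07 -0.    1.62 -1.89]
352 210
t 6.68 p [ 0.6269 -0.31    0.3166] az 75.9 F [-0.7 -0.2  0.3] q [-0.56  0.43  1.07 -0.    1.62 -1.88]
423 152
```

View pics/p2.png

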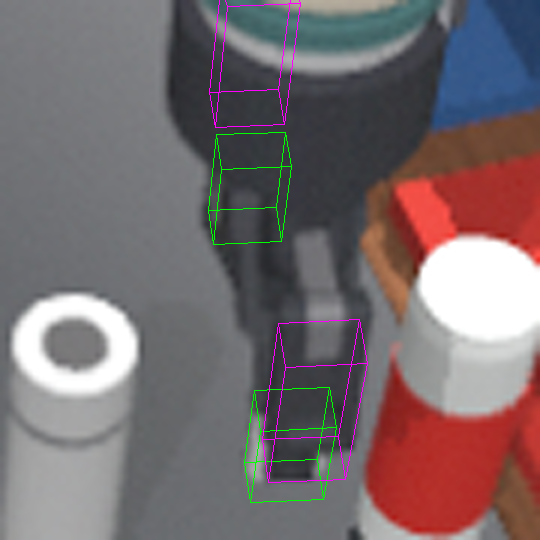

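View pics/p2_raw.png

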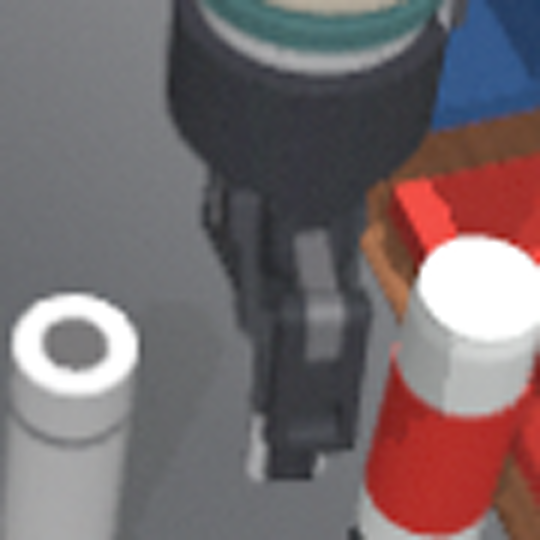

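View pics/t2.png

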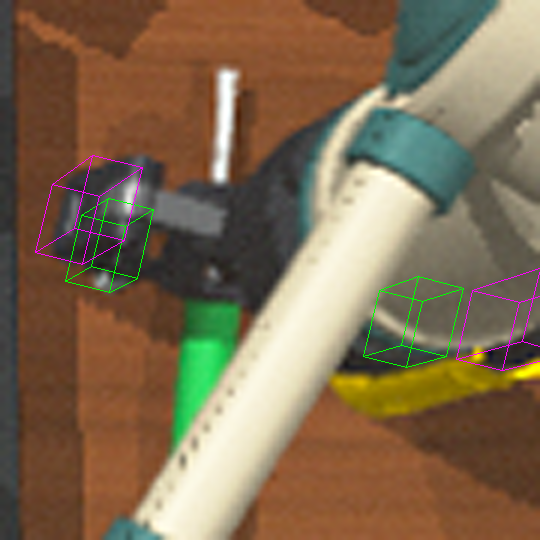

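Call:
move_arm([
  [[0, 0, 0], -0.12, 85],
  [[40, 0, 0], -0.24, 85],
  [[80, 0, 0], -0.36, 85],
  [[120, 0, 0], -0.41, 85],
  [[160, 0, 0], -0.41, 85],
  [[200, 0, 0], -0.41, 85],
  [[240, 0, 0], -0.41, 85],
  [[240, 0, 0], -0.41, 85],
])

```text
clock: 7.4
position: [0.6274, -0.3107, 0.0676]
ee_rot: [-0.458, 0.543, -0.458, -0.534]
contact_force: [-2.2, 1.2, -2.2]
width: 0.0853
```

```bash
python3 -c "
from h import *
shift([.6253,-.3095,.036],99.5)"
```

```text
t 7.4 p [ 0.6274 -0.3107  0.0676] az 99.27 F [-2.2  1.2 -2.2] q [-0.56  0.57  1.45 -0.    1.11 -2.29]
shift mm [31.6  2.1  1.8]
turn -0.004
```

Call:
move_arm([
  [[14, 2, 0], 0, 85],
  [[22, 2, 0], 0, 85],
  [[28, 2, 0], 0, 85],
  [[32, 2, 0], 0, 85],
  [[32, 2, 0], 0, 85],
  [[32, 2, 0], 0, 85],
])

```text
clock: 7.9
position: [0.6266, -0.3117, 0.0371]
ee_rot: [-0.458, 0.544, -0.458, -0.534]
contact_force: [-0.1, 0.3, -0.1]
width: 0.0852
```

```bash
cat >> h.py <<'E'
def both(tag,sx,sy,tx,ty,k=4,w=150,h=130):
    a=viewer.get_image('side')[...,::-1].copy(); b=viewer.get_image('top')[...,::-1].copy()
    cv2.imwrite(f'pics/{tag}_s.png',a);cv2.imwrite(f'pics/{tag}_t.png',b)
    w=100;h=140
    z=np.hstack([cv2.resize(i[y:y+h,x:x+w],None,fx=k,fy=k,interpolation=cv2.INTER_CUBIC) for i,x,y in((a,sx,sy),(b,tx,ty))])
    cv2.imwrite(f'pics/{tag}.png',z)
E
python3 -c "
from h import *
shift([.6253,-.3095,.036],99.5)
both('a1',320,220,370,150)"
```

```text
t 7.9 p [ 0.6266 -0.3117  0.0371] az 99.27 F [-0.1  0.3 -0.1] q [-0.56  0.59  1.48 -0.    1.05 -2.29]
shift mm [1.1 0.9 2.4]
turn -0.004
```

View pics/a1.png

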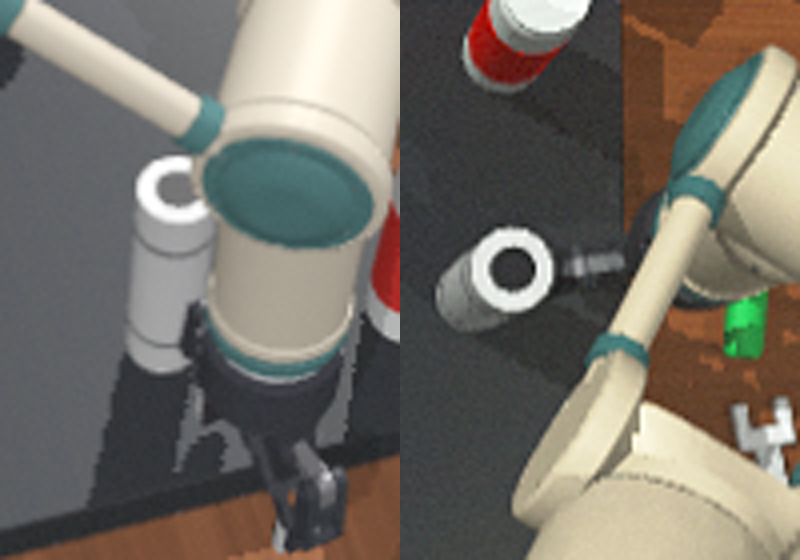

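Call:
move_arm([
  [[2, 1, 2], 0, 85],
  [[4, 1, 4], 0, 85],
  [[5, 1, 6], 0, 85],
  [[6, 1, 8], 0, 85],
  [[6, 1, 8], 0, 85],
  [[6, 1, 8], 0, 85],
])

```text
clock: 8.5
position: [0.6242, -0.3037, 0.0308]
ee_rot: [-0.458, 0.544, -0.457, -0.534]
contact_force: [-1.7, 0.2, 0.3]
width: 0.0851
```

Call:
move_arm([
  [[0, 0, 1.5], 0, 85],
  [[0, 0, 3], 0, 85],
  [[0, 0, 4.5], 0, 85],
  [[0, 0, 6], 0, 85],
  [[0, 0, 6], 0, 85],
])

```text
clock: 8.92
position: [0.6235, -0.2984, 0.0311]
ee_rot: [-0.458, 0.545, -0.458, -0.533]
contact_force: [-0.5, -2.6, -0.6]
width: 0.0846
```

```bash
python3 -c "
from h import *
shift([.6253,-.3095,.036],99.5)
both('a2',320,220,370,150)"
```

```text
t 8.92 p [ 0.6235 -0.2984  0.0311] az 99.32 F [-0.5 -2.6 -0.6] q [-0.55  0.59  1.51 -0.    1.02 -2.28]
shift mm [ -4.8  -0.  -11.3]
turn -0.003
```

View pics/a2.png

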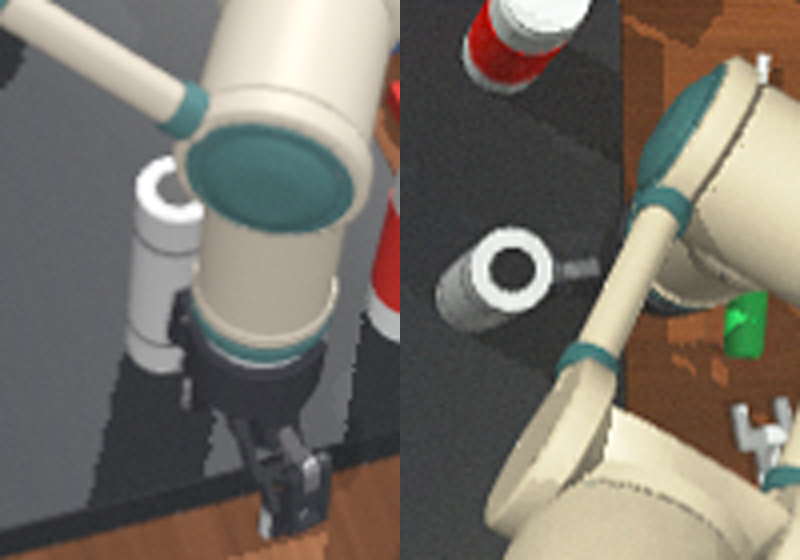

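Call:
move_arm([
  [[0, 0, 0.7], 0, 85],
  [[0, 0, 1.4], 0, 85],
  [[0, 0, 2], 0, 85],
])

```text
clock: 9.27
position: [0.6237, -0.2976, 0.0316]
ee_rot: [-0.458, 0.545, -0.458, -0.533]
contact_force: [1.4, -6.0, 3.1]
width: 0.085
```

```bash
python3 -c "
from h import *
s,R=st()
a=cv2.imread('pics/a2_s.png')
im=viewer.get_image('side')[...,::-1];b=viewer.get_image('top')[...,::-1]
cv2.imwrite('pics/a3_s.png',im);cv2.imwrite('pics/a3_t.png',b)
# template shift of top ring
for n in('s','t'):
    A=cv2.imread(f'pics/side0.png' if n=='s' else 'pics/top0.png',0);
    x,y,w,h=((350,258,22,16) if n=='s' else (384,203,28,28))
    T=A[y:y+h,x:x+w]
    for f in('a2','a3'):
        B=cv2.imread(f'pics/{f}_{n}.png',0)[y-6:y+h+6,x-6:x+w+6]
        r=cv2.matchTemplate(B,T,cv2.TM_CCOEFF_NORMED);_,m,_,l=cv2.minMaxLoc(r)
        i,j=l[1],l[0]
        def sub(a,b,c): return (a-c)/(2*(a-2*b+c))
        print(n,f,round(m,3),j-6+sub(r[i,j-1],r[i,j],r[i,j+1]),i-6+sub(r[i-1,j],r[i,j],r[i+1,j]))
"
```

```text
t 9.27 p [ 0.6237 -0.2976  0.0316] az 99.3 F [ 1.4 -6.   3.1] q [-0.54  0.59  1.51 -0.    1.02 -2.28]
s a2 0.674 -0.49162585 -0.11149977
s a3 0.664 -0.6931821 -0.80605614
t a2 0.989 -0.09949703 0.018729744
t a3 0.964 -1.4011654 -0.076673776
```

```bash
python3 -c "
from h import *
s,R=st()
both('a4',320,220,370,150)
for n in('s','t'):
    A=cv2.imread(f'pics/side0.png' if n=='s' else 'pics/top0.png',0);
    for nm,(x,y,w,h) in (('top',(350,258,18,16)),('foot',(348,300,24,16))) if n=='s' else (('top',(384,203,28,28)),('foot',(376,215,14,22))):
      T=A[y:y+h,x:x+w]
      for f in('a2','a3','a4'):
        B=cv2.imread(f'pics/{f}_{n}.png',0)[y-6:y+h+6,x-6:x+w+6]
        r=cv2.matchTemplate(B,T,cv2.TM_CCOEFF_NORMED);_,m,_,l=cv2.minMaxLoc(r)
        i,j=np.clip(l[1],1,11),np.clip(l[0],1,11)
        def sub(a,b,c): return (a-c)/(2*(a-2*b+c))
        print(n,nm,f,round(m,3),j-6+sub(r[i,j-1],r[i,j],r[i,j+1]),i-6+sub(r[i-1,j],r[i,j],r[i+1,j]))
"
```

```text
t 9.37 p [ 0.6237 -0.2974  0.0317] az 99.29 F [ 0.7 -5.2  2.7] q [-0.54  0.59  1.51 -0.    1.02 -2.28]
s top a2 0.882 -0.2916947603225708 -0.11843106150627136
s top a3 0.863 -0.4301973581314087 -1.0262182280421257
s top a4 0.861 -0.5853764116764069 -1.1080227568745613
s foot a2 0.633 -1.2490675896406174 0.09041435271501541
s foot a3 0.625 -1.2217286229133606 -0.04730252921581268
s foot a4 0.619 -1.2376708835363388 -0.13309478759765625
t top a2 0.989 -0.09949702769517899 0.018729744479060173
t top a3 0.964 -1.401165395975113 -0.07667377591133118
t top a4 0.963 -1.4153949916362762 -0.04157991707324982
t foot a2 0.993 0.011895434930920601 -0.01602197252213955
t foot a3 0.921 -0.6731073260307312 0.5582520663738251
t foot a4 0.917 -0.6907912194728851 0.5741877853870392
```

View pics/a4.png

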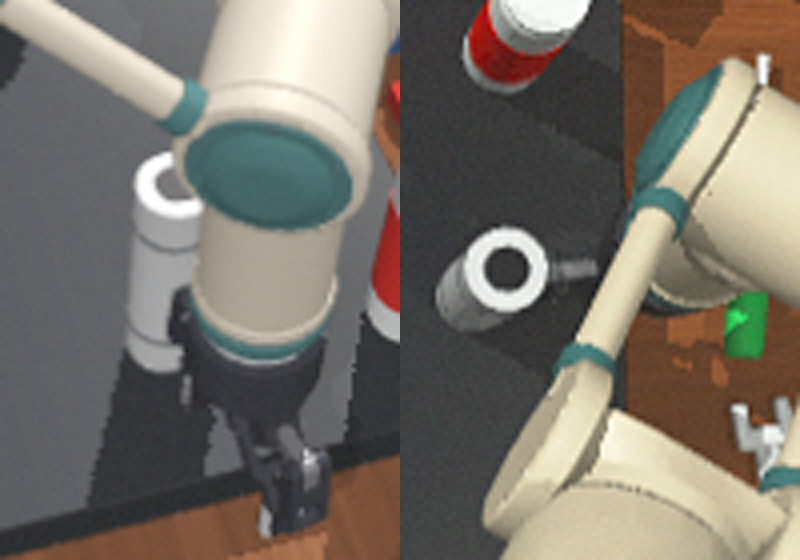

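Call:
move_arm([
  [[0, 0, -2], 0, 85],
  [[0, 0, -4], 0, 85],
  [[0, 0, -8], 0, 85],
  [[-10, 0, -20], 0, 85],
  [[-40, 0, -30], 0, 85],
  [[-80, 0, -30], 0, 85],
  [[-120, 0, -30], 0, 85],
  [[-160, 0, -30], 0, 85],
])

```text
clock: 10.13
position: [0.6258, -0.3245, 0.1927]
ee_rot: [-0.458, 0.544, -0.458, -0.534]
contact_force: [1.0, 0.5, -0.3]
width: 0.0847
```

Call:
move_arm([
  [[-40, 0, 0], 0.12, 85],
  [[-70, 0, 0], 0.24, 85],
  [[-70, 0, 0], 0.8, 85],
  [[-70, 0, 0], 0.8, 85],
  [[-70, 0, 0], 0.8, 85],
  [[-70, 0, 0], 0.8, 85],
  [[-70, 0, 0], 0.8, 85],
  [[-70, 0, 0], 0.8, 85],
])

```text
clock: 10.8
position: [0.6247, -0.3232, 0.2621]
ee_rot: [0.634, -0.322, 0.629, 0.314]
contact_force: [-0.7, -0.0, 0.1]
width: 0.0851
```

Call:
move_arm([
  [[0, 0, 0], 0.79, 85],
  [[0, 0, 0], 0.79, 85],
  [[0, 0, 0], 0.79, 85],
  [[0, 0, 0], 0.79, 85],
  [[0, 0, 0], 0.79, 85],
  [[0, 0, 0], 0.79, 85],
  [[0, 0, 0], 0.79, 85],
  [[0, 0, 0], 0.79, 85],
])

```text
clock: 11.47
position: [0.6246, -0.3228, 0.2616]
ee_rot: [0.709, -0.053, 0.702, 0.048]
contact_force: [-0.5, 0.2, -0.2]
width: 0.0845
```

```bash
python3 -c "
from h import *
shift([.563,-.259,.25],9.5)
Y=(0,255,255)
ovl('side','pics/p3',[((-130,-38,-42.5),(-73,38,42.5),Y)],k=6,w=100,h=95,ctr=(-70,0,0))
"
```

```text
t 11.47 p [ 0.6246 -0.3228  0.2616] az 8.23 F [-0.5  0.2 -0.2] q [-0.58  0.46  1.15  0.    1.52 -0.72]
shift mm [ 10.6  72.  -52. ]
turn -0.022
t 11.47 p [ 0.6246 -0.3228  0.2616] az 8.23 F [-0.5  0.2 -0.2] q [-0.58  0.46  1.15  0.    1.52 -0.72]
346 225
```

View pics/p3.png

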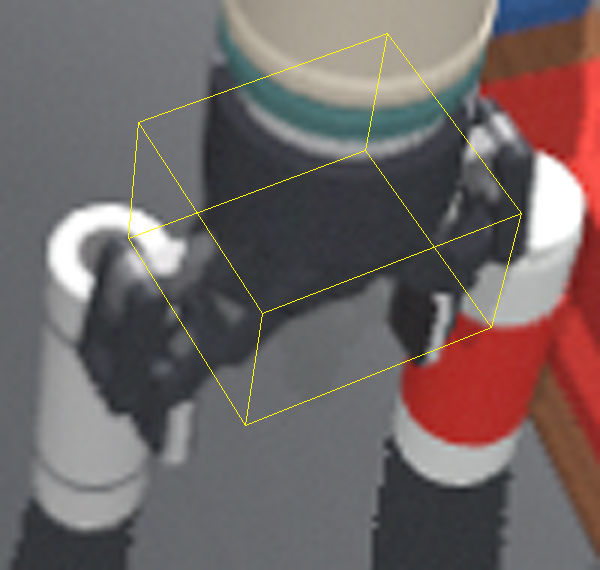

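Call:
move_arm([
  [[0, 15, -52], -0.02, 85],
  [[0, 35, -52], -0.02, 85],
  [[0, 55, -52], -0.02, 85],
  [[0, 66, -52], -0.02, 85],
  [[0, 66, -52], -0.02, 85],
  [[0, 66, -52], -0.02, 85],
])

```text
clock: 12.02
position: [0.5643, -0.2651, 0.261]
ee_rot: [0.708, -0.062, 0.701, 0.056]
contact_force: [1.1, -0.8, 0.3]
width: 0.0848
```

```bash
cat >> h.py <<'E'
def cyl(im=None,z=.2,guess=None,n='top'):
    # fit top ring circle in top view: dark disc inside bright ring
    im=viewer.get_image(n) if im is None else im
    g=cv2.cvtColor(np.ascontiguousarray(im),cv2.COLOR_RGB2GRAY); hsv=cv2.cvtColor(np.ascontiguousarray(im),cv2.COLOR_RGB2HSV)
    c=proj(n,np.array(guess))[0]; m=((g>190)&(hsv[...,1]<40)).astype(np.uint8)
    yy,xx=np.mgrid[:480,:640]; m[(xx-c[0])**2+(yy-c[1])**2>18**2]=0
    nl,lab,stt,_=cv2.connectedComponentsWithStats(m); i=1+np.argmax(stt[1:,4])
    cs,_=cv2.findContours((lab==i).astype(np.uint8),cv2.RETR_EXTERNAL,cv2.CHAIN_APPROX_NONE)
    e=cv2.fitEllipse(cv2.convexHull(cs[0])); print('ell',np.round(e[0],2),np.round(e[1],1),'area',stt[i,4])
    return atz(n,e[0],z),im
E
python3 -c "
from h import *
import cv2
im0=cv2.imread('pics/top0.png')[...,::-1]
print(cyl(im0,guess=[.607,-.203,.2])[0])
s,R=st()
p,im=cyl(guess=[.607,-.203,.2]);print(p)
cv2.imwrite('pics/b1_t.png',im[...,::-1])
p2,im2=cyl(guess=[.607,-.203,.2],n='side');print(p2)
cv2.imwrite('pics/b1_s.png',im2[...,::-1])
"
```

```text
ell [397.45 216.74] [19.9 20.7] area 222
[ 0.60769646 -0.20201558  0.2       ]
t 12.02 p [ 0.5643 -0.2651  0.261 ] az 9.58 F [ 1.1 -0.8  0.3] q [-0.55  0.33  1.35 -0.    1.45 -0.72]
ell [397.54 216.93] [19.5 20.1] area 199
[ 0.60727413 -0.20220985  0.2       ]
ell [363.93 267.12] [16.7 20.1] area 196
[ 0.60765068 -0.2031122   0.2       ]
```

View pics/b1_s.png

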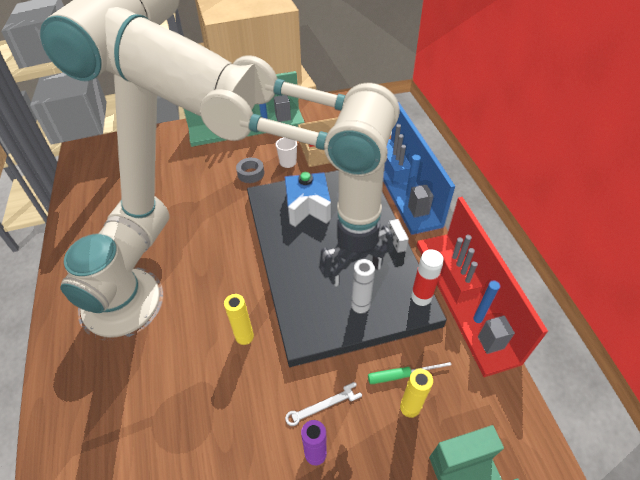

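View pics/b1_t.png

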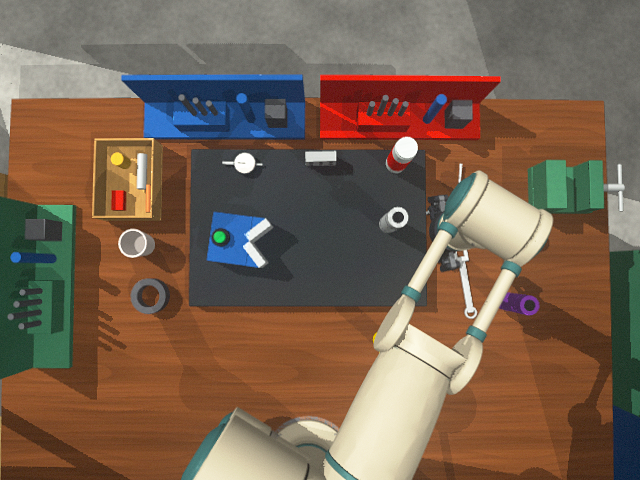

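Call:
move_arm([
  [[40, 0, 0], 0, 85],
  [[80, 0, 0], 0, 85],
  [[120, 0, 0], 0, 85],
  [[155, 0, 0], 0, 85],
  [[180, 0, 0], 0, 85],
  [[200, 0, 0], 0, 85],
  [[212, 0, 0], 0, 85],
  [[212, 0, 0], 0, 85],
])

```text
clock: 12.78
position: [0.5651, -0.2673, 0.0447]
ee_rot: [0.706, -0.06, 0.703, 0.057]
contact_force: [-1.2, -1.3, 0.2]
width: 0.0849
```

```bash
cat >> h.py <<'E'
def rel(c):
    s,R=st(); d=(R.T@(np.array(c)-s['position'])*1000); print('cyl rel y,z',d[1:].round(1)); return d
E
python3 -c "
from h import *
rel([.6075,-.2027,.2])
"
```

```text
t 12.78 p [ 0.5651 -0.2673  0.0447] az 9.48 F [-1.2 -1.3  0.2] q [-0.55  0.5   1.65 -0.    0.98 -0.72]
cyl rel y,z [56.  53.1]
```

Call:
move_arm([
  [[5, 3, 0], 0, 85],
  [[9, 6, 0], 0, 85],
  [[12, 9, 0], 0, 85],
  [[12, 12, 0], 0, 85],
  [[12, 14, 0], 0, 85],
  [[12, 15, 0], 0, 85],
  [[12, 15, 0], 0, 85],
])

```text
clock: 13.37
position: [0.563, -0.2523, 0.0334]
ee_rot: [0.707, -0.06, 0.703, 0.057]
contact_force: [0.1, -0.0, -0.5]
width: 0.0852
```

```bash
python3 -c "
from h import *
rel([.6075,-.2027,.2])
G=(0,255,0);Y=(0,255,255);M=(255,0,255)
B=[((-50,-11,s*50),(-13,11,s*42.5),G) for s in(1,)]+[((-105,-12.5,s*75),(-60,12.5,s*60),M) for s in(1,)]
ovl('side','pics/b2',B,k=6,w=110,h=95)
ovl('top','pics/b2t',B,k=6,w=90,h=90,ctr=(-50,0,40))
"
```

```text
t 13.37 p [ 0.563  -0.2523  0.0334] az 9.5 F [ 0.1 -0.  -0.5] q [-0.53  0.5   1.69 -0.    0.95 -0.7 ]
cyl rel y,z [40.7 52.9]
t 13.37 p [ 0.563  -0.2523  0.0334] az 9.5 F [ 0.1 -0.  -0.5] q [-0.53  0.5   1.69 -0.    0.95 -0.7 ]
294 269
t 13.42 p [ 0.563  -0.2525  0.0333] az 9.5 F [-0.6  0.2 -0.5] q [-0.53  0.5   1.69 -0.    0.95 -0.7 ]
362 179
```

View pics/b2.png

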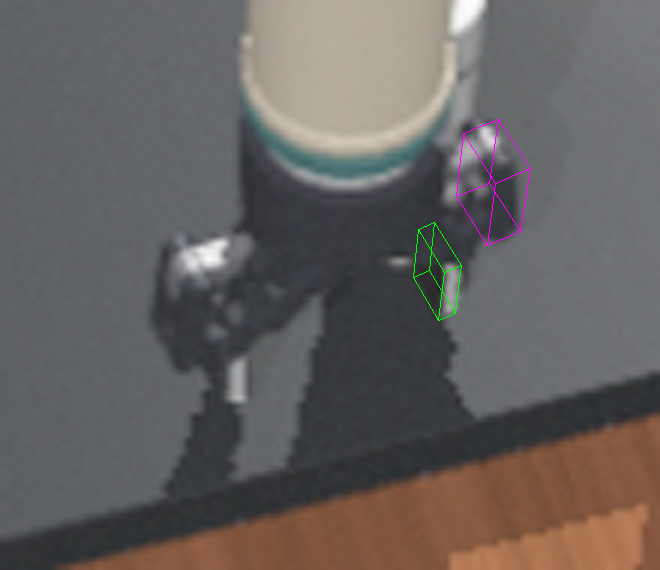

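View pics/b2t.png

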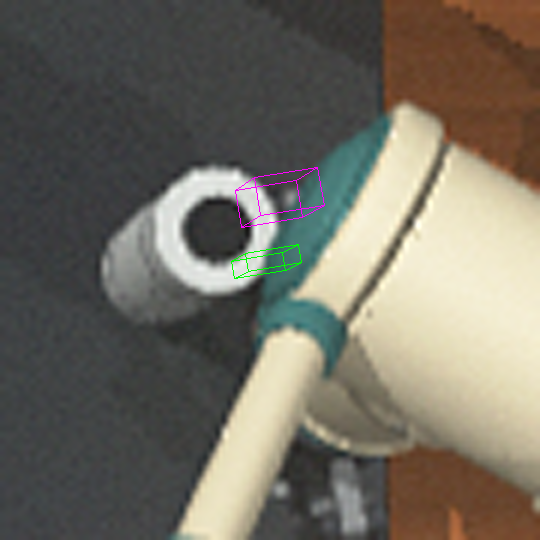

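Call:
move_arm([
  [[0, 1.5, 0], 0, 85],
  [[0, 3, 0], 0, 85],
  [[0, 4, 0], 0, 85],
  [[0, 5, 0], 0, 85],
  [[0, 5, 0], 0, 85],
])

```text
clock: 13.88
position: [0.5621, -0.2476, 0.0332]
ee_rot: [0.706, -0.06, 0.703, 0.057]
contact_force: [-0.5, 0.0, -0.3]
width: 0.0847
```

Call:
move_arm([
  [[0, 1, 0], 0, 85],
  [[0, 2, 0], 0, 85],
  [[0, 2, 0], 0, 85],
])

```text
clock: 14.13
position: [0.5622, -0.2465, 0.0335]
ee_rot: [0.707, -0.061, 0.703, 0.056]
contact_force: [0.5, -4.0, 1.0]
width: 0.085
```

```bash
cat >> h.py <<'E'
def look(g):
    p,_=cyl(guess=g); p2,i2=cyl(guess=g,n='side'); print('topcam',p.round(4),'side',p2.round(4)); cv2.imwrite('pics/last_s.png',i2[...,::-1]); rel(p); return p
E
python3 -c "
from h import *
look([.6075,-.2027,.2])"
```

```text
ell [396.35 216.92] [19.  19.9] area 159
ell [369.67 266.73] [ 8.5 12.9] area 67
topcam [ 0.6073 -0.1996  0.2   ] side [ 0.6203 -0.2056  0.2   ]
t 14.23 p [ 0.5622 -0.2465  0.0335] az 9.49 F [ 0.6 -3.8  1.5] q [-0.53  0.49  1.69 -0.    0.94 -0.69]
cyl rel y,z [37.7 53.1]
```

```bash
cat >> h.py <<'E'
from scipy.optimize import minimize
_th=np.linspace(0,2*np.pi,48,endpoint=False)
def _sil(p,k,x0,y0,w,h):
    fx,fy,ax,ay=p; a=np.array([ax,ay,1.]);a/=np.linalg.norm(a)
    e1=np.cross([0,1,0],a);e1/=np.linalg.norm(e1);e2=np.cross(a,e1)
    ring=lambda c:np.array([c+.023*(np.cos(t)*e1+np.sin(t)*e2) for t in _th])
    f=np.array([fx,fy,.04]); P=np.vstack([ring(f),ring(f+.16*a)])
    q=((proj('top',P)-[x0,y0])+.5)*k-.5
    hull=cv2.convexHull(q.astype(np.float32)).reshape(-1,2)
    m=np.zeros((h*k,w*k),np.uint8); cv2.fillPoly(m,[np.round(hull*16).astype(np.int32)],255,shift=4)
    return cv2.resize(m,(w,h),interpolation=cv2.INTER_AREA)/255.
def fit(im,g,cut=8,tilt=True):
    """g: foot guess x,y ; returns foot x,y, tilt x,y (slopes)"""
    im=np.ascontiguousarray(im); gg=cv2.cvtColor(im,cv2.COLOR_RGB2GRAY).astype(float)
    ct=proj('top',[g[0],g[1],.2])[0]; cf=proj('top',[g[0],g[1],.04])[0]; c=(ct+cf)/2
    w=h=70; x0,y0=int(c[0]-w/2),int(c[1]-h/2); G=gg[y0:y0+h,x0:x0+w]
    bg=np.median(G[G<100]) if (G<100).any() else 65
    M=np.clip((G-bg-15)/50,0,1)
    yy,xx=np.mgrid[:h,:w]; W=(xx+x0<ct[0]+cut)
    # dark disc inside top -> fill
    def cost(p):
        S=_sil(p,4,x0,y0,w,h); t=p[2:]
        T=np.array([p[0],p[1],.04])+.16*np.array([t[0],t[1],1]); q=proj('top',T)[0]
        D=(xx+x0-q[0])**2+(yy+y0-q[1])**2<7.5**2
        return (((S-M)**2)[W&~D]).sum()
    best=None
    for dx in (0,):
        x=np.array([g[0],g[1],0,0.]); sx=np.vstack([x]+[x+np.eye(4)[i]*[.004,.004,.03,.03][i] for i in range(4)])
        r=minimize(cost,x,method='Nelder-Mead',options=dict(initial_simplex=sx,maxiter=250,xatol=1e-5,fatol=1e-3))
    return r.x,r.fun
def chk(g,cut=8,tag='last'):
    im=viewer.get_image('top'); cv2.imwrite(f'pics/{tag}_t.png',im[...,::-1]); p,f=fit(im,g,cut); print('foot',p[:2].round(4),'tilt',p[2:].round(3),'cost',round(f,1)); rel([p[0],p[1],.04]); return p
E
python3 -c "
from h import *
for f in ('top0','a2_t','a4_t','b1_t'):
    for cut in (0,8,14): print(f,cut,*fit(cv2.imread(f'pics/{f}.png')[...,::-1],(.6075,-.2027),cut))
chk((.6075,-.2027));
chk((.6075,-.2027),3)
"
```

```text
top0 0 [ 6.09344003e-01 -2.03353468e-01 -4.55262070e-03  3.13076810e-04] 29.083473740868897
top0 8 [ 0.60911361 -0.20375613 -0.00881519  0.00640514] 31.034600384467517
top0 14 [ 0.6091729  -0.20353223 -0.00912373  0.00568031] 31.200300346020764
a2_t 0 [ 0.60938964 -0.20338338 -0.00864173  0.00562776] 28.255437293348713
a2_t 8 [ 0.60986631 -0.20351965 -0.01394828  0.00395375] 37.19636386005382
a2_t 14 [ 0.60914884 -0.20338562 -0.00905336  0.00540683] 100.97247597078048
a4_t 0 [ 0.61064822 -0.20379059 -0.01703708  0.029326  ] 32.27135470972703
a4_t 8 [ 0.61068582 -0.20359648 -0.01855298  0.02676771] 44.01490995770857
a4_t 14 [ 0.60977104 -0.20357836 -0.01181916  0.02553164] 116.41082968089196
b1_t 0 [ 0.60974819 -0.20351006 -0.00743349 -0.00224338] 37.91775224913494
b1_t 8 [ 0.60981752 -0.20383199 -0.013598    0.0080869 ] 39.54397447135717
b1_t 14 [ 0.60941439 -0.20378069 -0.01079769  0.00855723] 40.30406689734717
foot [ 0.6114 -0.2049] tilt [-0.022  0.031] cost 200.6
t 14.28 p [ 0.5622 -0.2464  0.0335] az 9.48 F [ 0.4 -3.7  0.6] q [-0.53  0.49  1.69 -0.    0.94 -0.69]
cyl rel y,z [32.8 55.4]
foot [ 0.6113 -0.2035] tilt [-0.021  0.017] cost 89.5
t 14.33 p [ 0.5622 -0.2464  0.0335] az 9.48 F [ 0.  -5.1  2.5] q [-0.53  0.49  1.69 -0.    0.94 -0.69]
cyl rel y,z [34.2 55.5]
```

Call:
move_arm([
  [[0, 1, 0], 0, 85],
  [[0, 2, 0], 0, 85],
  [[0, 3, 0], 0, 85],
  [[0, 3, 0], 0, 85],
])

```text
clock: 14.67
position: [0.5617, -0.2432, 0.0336]
ee_rot: [0.707, -0.061, 0.702, 0.056]
contact_force: [-0.3, -4.0, 1.7]
width: 0.0846
```

```bash
python3 -c "
from h import *
chk((.6095,-.2027),0);chk((.6095,-.2027),3)
"
```

```text
foot [ 0.6193 -0.206 ] tilt [-0.068  0.101] cost 54.1
t 14.72 p [ 0.5617 -0.2433  0.0335] az 9.49 F [-0.1 -4.5  1.5] q [-0.52  0.49  1.7  -0.    0.94 -0.69]
cyl rel y,z [27.3 63. ]
foot [ 0.6193 -0.2059] tilt [-0.069  0.097] cost 96.9
t 14.77 p [ 0.5617 -0.2433  0.0334] az 9.49 F [-0.5 -4.   1.5] q [-0.52  0.49  1.7  -0.    0.94 -0.69]
cyl rel y,z [27.4 63.1]
```

```bash
python3 -c "
from h import *
both('b5',300,220,350,150)"
```

```text
(no output)
```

View pics/b5.png

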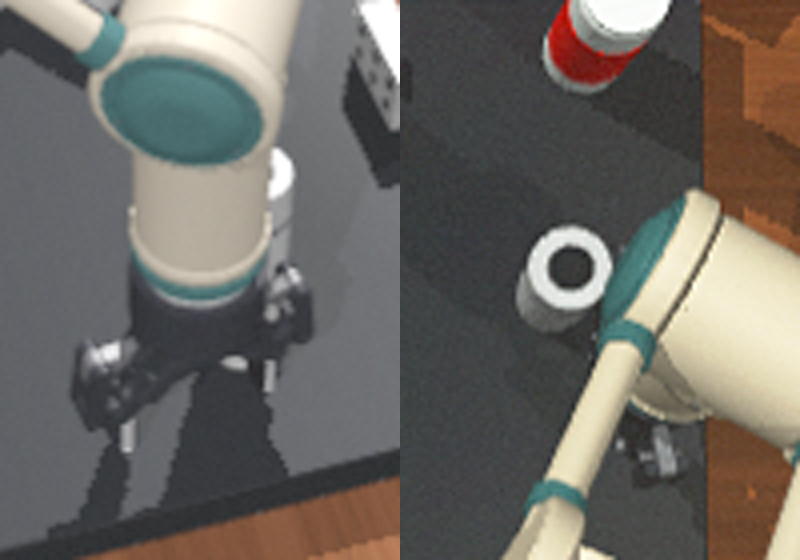

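Call:
move_arm([
  [[0, -1.5, 0], 0, 85],
  [[0, -3, 0], 0, 85],
  [[0, -4.5, 0], 0, 85],
  [[0, -6, 0], 0, 85],
  [[0, -10, 0], 0, 85],
  [[0, -16, 0], 0, 85],
  [[0, -22, 0], 0, 85],
  [[0, -22, 0], 0, 85],
])

```text
clock: 15.53
position: [0.5659, -0.2666, 0.0336]
ee_rot: [0.707, -0.061, 0.702, 0.056]
contact_force: [0.1, -0.1, -0.1]
width: 0.0848
```

```bash
python3 -c "
from h import *
chk((.6095,-.2027),8)
both('b6',300,220,350,150)"
```

```text
foot [ 0.6124 -0.2042] tilt [-0.03  0.01] cost 46.1
t 15.58 p [ 0.5656 -0.2659  0.0336] az 9.44 F [0.4 0.4 0.2] q [-0.55  0.51  1.67 -0.    0.96 -0.71]
cyl rel y,z [53.2 56.3]
```

View pics/b6.png

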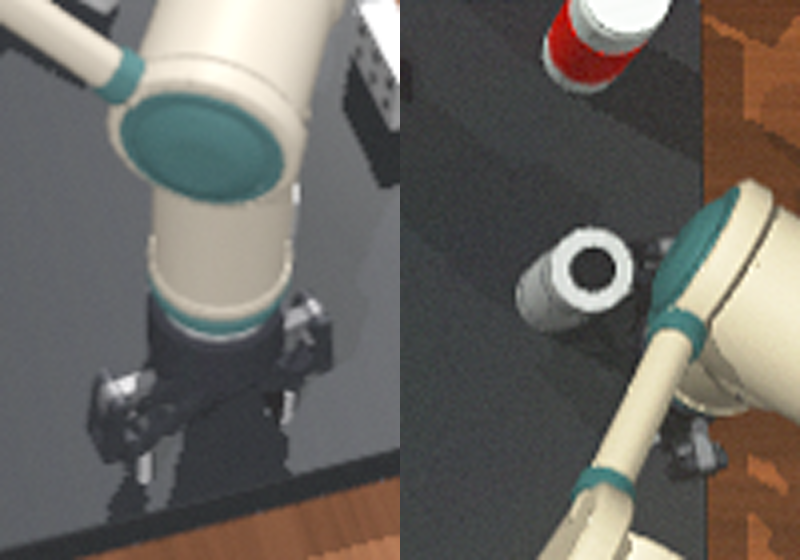

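Call:
move_arm([
  [[-40, -5, 0], 0, 85],
  [[-80, -5, 0], 0, 85],
  [[-120, -5, 0], 0, 85],
  [[-160, -5, 0], 0, 85],
  [[-200, -5, 0], 0, 85],
  [[-240, -5, 0], 0, 85],
  [[-260, -5, 0], 0, 85],
  [[-260, -5, 0], 0, 85],
])

```text
clock: 16.35
position: [0.5665, -0.2696, 0.3003]
ee_rot: [0.71, -0.063, 0.699, 0.054]
contact_force: [0.1, -0.5, 0.3]
width: 0.0851
```

```bash
python3 -c "
from h import *
chk((.6095,-.2027),8)
shift([.052,-.295,.29],9.5)"
```

```text
foot [ 0.61   -0.2035] tilt [-0.012  0.005] cost 34.5
t 16.4 p [ 0.5654 -0.269   0.2969] az 9.48 F [0.3 0.7 0.1] q [-0.55  0.32  1.28 -0.    1.53 -0.72]
cyl rel y,z [59.9 52.2]
t 16.4 p [ 0.5654 -0.269   0.2969] az 9.48 F [0.3 0.7 0.1] q [-0.55  0.32  1.28 -0.    1.53 -0.72]
shift mm [   1.1   58.9 -510.7]
turn -0.0
```

Call:
move_arm([
  [[0, 10, -255], 0, 85],
  [[0, 20, -510], 0, 85],
  [[0, 30, -510], 0, 85],
  [[0, 40, -510], 0, 85],
  [[0, 50, -510], 0, 85],
  [[0, 59, -510], 0, 85],
  [[0, 59, -510], 0, 85],
  [[0, 59, -510], 0, 85],
])

```text
clock: 17.07
position: [0.2299, -0.2896, 0.2902]
ee_rot: [0.708, -0.061, 0.701, 0.057]
contact_force: [-1.7, -0.9, 0.5]
width: 0.0854
```

```bash
python3 -c "
from h import *
shift([.052,-.295,.29],9.5)"
```

```text
t 17.07 p [ 0.2299 -0.2896  0.2902] az 9.55 F [-1.7 -0.9  0.5] q [-1.1  -0.08  1.77  0.01  1.44 -1.26]
shift mm [  -1.6   24.2 -176.3]
turn 0.001
```

Call:
move_arm([
  [[0, 24, -176], 0, 85],
  [[0, 24, -176], 0, 85],
  [[0, 24, -176], 0, 85],
  [[0, 24, -176], 0, 85],
  [[0, 24, -176], 0, 85],
  [[0, 24, -176], 0, 85],
])

```text
clock: 17.57
position: [0.0496, -0.2939, 0.2868]
ee_rot: [0.708, -0.057, 0.702, 0.055]
contact_force: [-0.1, 0.6, -0.8]
width: 0.0853
```

Call:
move_arm([
  [[0, 20, 0], 0, 85],
  [[0, 40, 0], 0, 85],
  [[0, 60, 0], 0, 85],
  [[0, 80, 0], 0, 85],
  [[0, 100, 0], 0, 85],
  [[0, 100, 0], 0, 85],
])

```text
clock: 18.07
position: [0.0349, -0.1913, 0.2851]
ee_rot: [0.708, -0.056, 0.701, 0.057]
contact_force: [-0.4, 0.8, -0.5]
width: 0.0847
```

```bash
python3 -c "
from h import *
s,R=st();print(R.round(3));im=viewer.get_image('side');cv2.imwrite('pics/c1.png',im[...,::-1])"
```

```text
t 18.07 p [ 0.0349 -0.1913  0.2851] az 9.19 F [-0.4  0.8 -0.5] q [-1.77 -0.39  1.98  0.01  1.55 -1.94]
[[ 0.01  -0.16   0.987]
 [ 0.001  0.987  0.16 ]
 [-1.    -0.     0.01 ]]
```

View pics/c1.png

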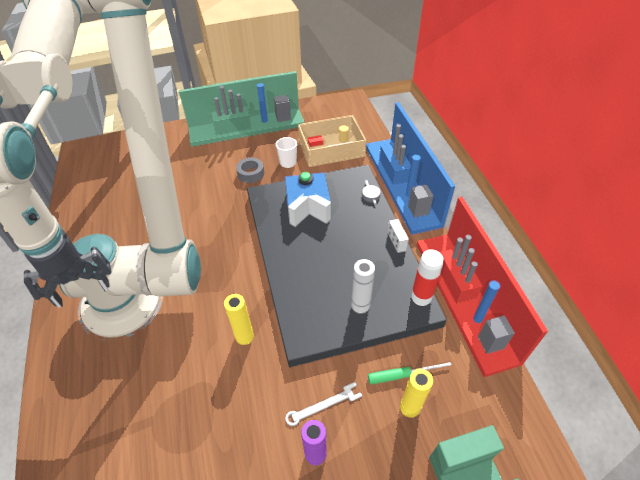

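```bash
cat > fk.py <<'E'
import numpy as np
from scipy.optimize import least_squares
D=[([1.19,.2766,1.5061,1.3607],[.1477,.5557,.2312]),([.61,-.01,1.69,1.45],[.2949,.29,.2926]),([-.15,.06,1.62,1.45],[.4565,.0005,.2933]),([-.54,.42,1.13,1.58],[.6191,-.2904,.2942]),
([-.56,.59,1.48,1.05],[.6266,-.3117,.0371]),([-.55,.32,1.28,1.53],[.5654,-.269,.2969]),([-1.1,-.08,1.77,1.44],[.2299,-.2896,.2902]),([-1.77,-.39,1.98,1.55],[.0349,-.1913,.2851]),([-.53,.5,1.69,.95],[.563,-.2523,.0334])]
def fk(q,P):
    A,B,C,D0,O=P; return np.array([C+A*np.sin(q[1])+B*np.sin(q[1]+q[2]), D0+A*np.cos(q[1])+B*np.cos(q[1]+q[2])])
def f(P):
    e=[]
    for q,p in D:
        rho=p[0]*np.cos(q[0])+p[1]*np.sin(q[0]); lat=-p[0]*np.sin(q[0])+p[1]*np.cos(q[0])
        e+=list(fk(q,P)-[rho,p[2]])+[lat-P[4]]
    return np.array(e)
r=least_squares(f,[.4,.4,0,.2,.07]); print(r.x.round(4),np.abs(r.fun).max())
P=r.x
# tool-down limits
for z in(.05,.1,.2,.29,.4,.5,.6):
    ok=[]
    for a in np.arange(-.75,2.08,.01):
        for b in np.arange(.22,2.7,.01):
            c=np.pi-a-b
            if .11<=c<=2.71:
                x=fk([0,a,b],P)
                if abs(x[1]-z)<.005: ok.append((x[0],a,b,c))
    if ok: print(z,np.round(min(ok),3),np.round(max(ok),3))
E
python3 fk.py
```

```text
[ 0.6082  0.4161  0.     -0.2675  0.0693] 0.01717412590269851
0.05 [-0.019 -0.75   2.64   1.252] [0.968 1.16  0.24  1.742]
0.1 [-0.007 -0.75   2.52   1.372] [0.95  1.11  0.23  1.802]
0.2 [ 1.000e-03 -7.500e-01  2.260e+00  1.632e+00] [0.907 1.01  0.22  1.912]
0.29 [-0.015 -0.75   2.04   1.852] [0.853 0.9   0.23  2.012]
0.4 [-0.064 -0.75   1.75   2.142] [0.771 0.77  0.22  2.152]
0.5 [-0.156 -0.75   1.42   2.472] [0.674 0.63  0.23  2.282]
0.6 [-0.186 -0.64   1.08   2.702] [0.54  0.47  0.22  2.452]
```

Call:
move_arm([
  [[-30, 10, 41], 0.05, 85],
  [[-60, 20, 83], 0.1, 85],
  [[-90, 30, 125], 0.15, 85],
  [[-110, 40, 167], 0.17, 85],
  [[-135, 50, 210], 0.17, 60],
  [[-135, 60, 250], 0.17, 30],
  [[-135, 70, 300], 0.17, 30],
  [[-135, 81, 340], 0.17, 30],
])

```text
clock: 18.78
position: [0.2655, -0.0979, 0.4063]
ee_rot: [0.711, 0.002, 0.703, -0.004]
contact_force: [0.3, -1.1, 0.3]
width: 0.0381
```

```bash
python3 -c "
from h import *
shift([.3,.3,.48],-2)
c=cal('side')
print(proj('side',[[-.05,.5,.5],[-.05,.6,.5],[-.05,.7,.5],[-.05,.7,.1]]))"
```

```text
t 18.78 p [ 0.2655 -0.0979  0.4063] az -0.48 F [ 0.3 -1.1  0.3] q [-0.61 -0.25  1.62  0.    1.76 -0.6 ]
shift mm [-74.3 398.   32. ]
turn 0.027
[[ 45.33840163  44.89699107]
 [ 51.18793222  29.15546169]
 [ 56.52060552  15.13429981]
 [101.09020194 124.67621152]]
```

Call:
move_arm([
  [[-20, 42, 12], 0, 30],
  [[-40, 84, 24], 0, 30],
  [[-60, 126, 32], 0, 30],
  [[-74, 168, 32], 0, 30],
  [[-74, 210, 32], 0, 30],
  [[-74, 250, 32], 0, 30],
  [[-74, 290, 32], 0, 30],
  [[-74, 330, 32], 0, 30],
])

```text
clock: 19.45
position: [0.299, 0.2192, 0.4792]
ee_rot: [0.711, 0.001, 0.703, -0.003]
contact_force: [2.1, -0.8, 0.2]
width: 0.0296
```

```bash
python3 -c "
from h import *
shift([-.05,.5,.5],-2)"
```

```text
t 19.45 p [0.299  0.2192 0.4792] az -0.3 F [ 2.1 -0.8  0.2] q [ 0.45 -0.09  1.33 -0.01  1.89  0.45]
shift mm [ -25.2  278.9 -350.2]
turn 0.03
```

Call:
move_arm([
  [[-10, 40, -20], 0, 30],
  [[-20, 80, -40], 0, 30],
  [[-25, 115, -65], 0, 30],
  [[-25, 150, -95], 0, 30],
  [[-25, 180, -130], 0, 30],
  [[-25, 210, -165], 0, 30],
  [[-25, 240, -200], 0, 30],
  [[-25, 260, -235], 0, 30],
])

```text
clock: 20.12
position: [0.086, 0.4672, 0.4996]
ee_rot: [0.711, 0.0, 0.704, -0.002]
contact_force: [1.5, -0.0, -0.2]
width: 0.0304
```

Call:
move_arm([
  [[0, 0, -35], 0, 30],
  [[0, 0, -70], 0, 30],
  [[0, 0, -100], 0, 30],
  [[0, 0, -115], 0, 30],
  [[0, 0, -115], 0, 30],
  [[0, 0, -115], 0, 30],
])

```text
clock: 20.62
position: [-0.0308, 0.4686, 0.4973]
ee_rot: [0.711, -0.002, 0.704, -0.001]
contact_force: [-0.2, 0.3, 0.9]
width: 0.0302
```

```bash
python3 -c "
from h import *
shift([-.05,.5,.5],-2)"
```

```text
t 20.62 p [-0.0308  0.4686  0.4973] az 0.04 F [-0.2  0.3  0.9] q [ 1.5   0.08  1.11 -0.01  1.95  1.49]
shift mm [ -3.1  31.4 -19.2]
turn 0.036
```

Call:
move_arm([
  [[-40, 40, 0], 0, 30],
  [[-80, 80, 0], 0, 30],
  [[-80, 110, 0], 0, 30],
  [[-80, 140, 0], 0, 30],
  [[-80, 170, 0], 0, 30],
  [[-80, 200, 0], 0, 30],
])

```text
clock: 21.12
position: [-0.0303, 0.6681, 0.5689]
ee_rot: [0.711, -0.0, 0.704, -0.001]
contact_force: [0.2, 40.8, 5.2]
width: 0.0301
```

```bash
python3 -c "
from h import *
s,R=st();print(R.round(3))"
```

```text
t 21.12 p [-0.0303  0.6681  0.5689] az -0.07 F [ 0.2 40.8  5.2] q [ 1.52  0.55  0.22 -0.01  2.37  1.51]
[[ 0.01   0.001  1.   ]
 [-0.002  1.    -0.001]
 [-1.    -0.002  0.01 ]]
```

Call:
move_arm([
  [[0, 15, 0], 0, 30],
  [[0, 15, 0], 0, 30],
])

```text
clock: 21.28
position: [-0.0284, 0.6825, 0.5545]
ee_rot: [0.711, -0.001, 0.704, -0.004]
contact_force: [-0.0, 0.6, -0.1]
width: 0.0299
```

```bash
python3 -c "
from h import *
s,R=st();print(R.round(3)); print(s['moment'],s['qpos'],s['effort'].round(1) if hasattr(s['effort'],'round') else s['effort'])
im=viewer.get_image('side');cv2.imwrite('pics/c2.png',im[...,::-1])"
```

```text
t 21.28 p [-0.0284  0.6825  0.5545] az -0.17 F [-0.   0.6 -0.1] q [ 1.52  0.57  0.23 -0.01  2.35  1.51]
[[ 0.01   0.003  1.   ]
 [-0.007  1.    -0.003]
 [-1.    -0.007  0.01 ]]
[-0.02578919  0.028354    0.00217343] [ 1.51601224  0.56893423  0.22639486 -0.01412776  2.35267783  1.5091682 ] [  0.7 -60.2 -22.9  -0.    0.2   0. ]
```

View pics/c2.png

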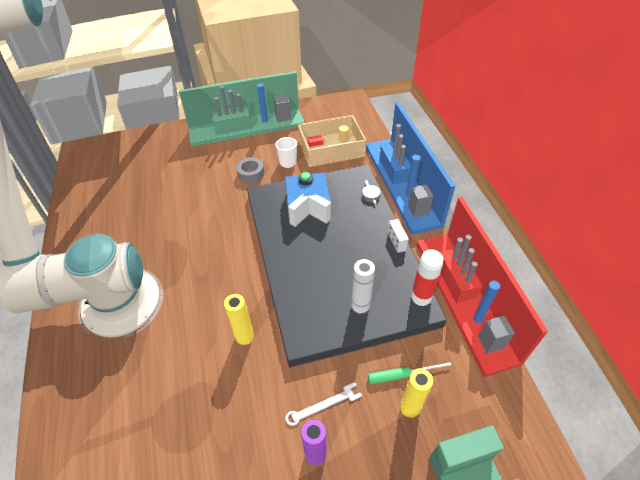

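Call:
move_arm([
  [[-40, 40, 0], 0, 30],
  [[-40, 60, 0], 0, 30],
  [[-40, 60, 0], 0, 30],
  [[-40, 60, 0], 0, 30],
])

```text
clock: 21.67
position: [-0.0272, 0.6979, 0.5538]
ee_rot: [0.71, 0.012, 0.704, 0.01]
contact_force: [-0.5, 0.4, -0.4]
width: 0.0299
```

```bash
python3 -c "
from h import *
s,R=st();print(R.round(3))"
```

```text
t 21.67 p [-0.0272  0.6979  0.5538] az -0.16 F [-0.5  0.4 -0.4] q [ 1.51  0.57  0.22 -0.01  2.32  1.51]
[[ 0.009  0.003  1.   ]
 [ 0.03   1.    -0.003]
 [-1.     0.03   0.009]]
```

Call:
move_arm([
  [[-60, 200, 0], 0, 30],
  [[-60, 200, 0], 0, 30],
  [[-60, 200, 0], 0, 30],
  [[-60, 200, 0], 0, 30],
])

```text
clock: 22.0
position: [-0.0243, 0.7501, 0.5158]
ee_rot: [0.71, 0.022, 0.704, 0.02]
contact_force: [0.4, 0.1, -0.1]
width: 0.0301
```

```bash
python3 -c "
from h import *
s,R=st();print(R.round(3))"
```

```text
t 22.0 p [-0.0243  0.7501  0.5158] az -0.16 F [ 0.4  0.1 -0.1] q [ 1.51  0.63  0.22 -0.01  2.23  1.51]
[[ 0.008  0.002  1.   ]
 [ 0.059  0.998 -0.003]
 [-0.998  0.059  0.008]]
```

Call:
move_arm([
  [[-160, 110, 0], 0, 30],
  [[-200, 160, 0], 0, 30],
  [[-250, 200, 0], 0, 30],
  [[-300, 250, 0], 0, 30],
  [[-300, 250, 0], 0, 30],
  [[-300, 250, 0], 0, 30],
  [[-300, 250, 0], 0, 30],
  [[-300, 250, 0], 0, 30],
])

```text
clock: 22.67
position: [-0.0203, 0.7358, 0.5411]
ee_rot: [0.709, 0.033, 0.704, 0.031]
contact_force: [0.3, 0.0, -0.4]
width: 0.0301
```

```bash
python3 -c "
from h import *
s,R=st();print(R.round(3))"
```

```text
t 22.67 p [-0.0203  0.7358  0.5411] az -0.16 F [ 0.3  0.  -0.4] q [ 1.5   0.59  0.22 -0.    2.24  1.51]
[[ 0.008  0.002  1.   ]
 [ 0.09   0.996 -0.003]
 [-0.996  0.09   0.008]]
```

Call:
move_arm([
  [[-100, 100, 0], 0, 30],
  [[-100, 100, 0], 0, 30],
])

```text
clock: 22.83
position: [-0.0192, 0.7399, 0.5494]
ee_rot: [0.708, 0.044, 0.703, 0.043]
contact_force: [0.4, -1.3, -0.0]
width: 0.03
```

Call:
move_arm([
  [[-100, 100, 0], 0, 30],
  [[-100, 100, 0], 0, 30],
])

```text
clock: 23.0
position: [-0.0182, 0.7427, 0.5594]
ee_rot: [0.707, 0.056, 0.703, 0.055]
contact_force: [-0.4, -0.2, 0.1]
width: 0.0301
```

Call:
move_arm([
  [[-100, 100, 0], 0, 30],
  [[-100, 100, 0], 0, 30],
])

```text
clock: 23.17
position: [-0.0172, 0.7444, 0.5708]
ee_rot: [0.706, 0.068, 0.702, 0.067]
contact_force: [0.4, 0.0, -0.2]
width: 0.03
```

```bash
python3 -c "
from h import *
s,R=st();print(R.round(3))"
```

```text
t 23.17 p [-0.0172  0.7444  0.5708] az -0.15 F [ 0.4  0.  -0.2] q [1.5  0.56 0.22 0.01 2.17 1.5 ]
[[ 0.006  0.001  1.   ]
 [ 0.19   0.982 -0.003]
 [-0.982  0.19   0.006]]
```

Call:
move_arm([
  [[-100, 100, 0], 0, 30],
  [[-100, 100, 0], 0, 30],
])

```text
clock: 23.33
position: [-0.0164, 0.745, 0.5833]
ee_rot: [0.705, 0.08, 0.701, 0.079]
contact_force: [-0.1, 0.3, 0.5]
width: 0.0302
```

Call:
move_arm([
  [[-100, 100, 0], 0, 30],
  [[-100, 100, 0], 0, 30],
])

```text
clock: 23.5
position: [-0.0156, 0.7445, 0.597]
ee_rot: [0.703, 0.093, 0.699, 0.092]
contact_force: [0.0, 0.2, 0.2]
width: 0.0301
```

Call:
move_arm([
  [[-100, 100, 0], 0, 30],
  [[-100, 100, 0], 0, 30],
])

```text
clock: 23.67
position: [-0.0148, 0.7429, 0.6117]
ee_rot: [0.701, 0.105, 0.698, 0.104]
contact_force: [-0.3, -0.5, 0.6]
width: 0.0298
```

Call:
move_arm([
  [[-100, 100, 0], 0, 30],
  [[-100, 100, 0], 0, 30],
])

```text
clock: 23.83
position: [-0.0141, 0.7401, 0.6272]
ee_rot: [0.699, 0.117, 0.696, 0.117]
contact_force: [-1.2, -0.6, 0.0]
width: 0.03
```

```bash
python3 -c "
from h import *
s,R=st();print(R.round(3))"
```

```text
t 23.83 p [-0.0141  0.7401  0.6272] az -0.12 F [-1.2 -0.6  0. ] q [1.48 0.49 0.22 0.03 2.1  1.5 ]
[[ 0.005  0.     1.   ]
 [ 0.326  0.945 -0.002]
 [-0.945  0.326  0.005]]
```

Call:
move_arm([
  [[-80, 120, 0], 0, 30],
  [[-80, 120, 0], 0, 30],
])

```text
clock: 24.0
position: [-0.0134, 0.7476, 0.6358]
ee_rot: [0.697, 0.13, 0.693, 0.13]
contact_force: [0.4, -0.1, -0.5]
width: 0.0301
```

Call:
move_arm([
  [[-80, 120, 0], 0, 30],
  [[-80, 120, 0], 0, 30],
])

```text
clock: 24.17
position: [-0.0127, 0.7542, 0.6447]
ee_rot: [0.694, 0.143, 0.691, 0.142]
contact_force: [0.3, -0.4, -0.2]
width: 0.03
```

Call:
move_arm([
  [[-80, 120, 0], 0, 30],
  [[-80, 120, 0], 0, 30],
])

```text
clock: 24.33
position: [-0.012, 0.7586, 0.6558]
ee_rot: [0.691, 0.155, 0.689, 0.155]
contact_force: [-0.1, -0.2, -0.2]
width: 0.03
```

Call:
move_arm([
  [[-80, 120, 0], 0, 30],
  [[-80, 120, 0], 0, 30],
])

```text
clock: 24.5
position: [-0.0114, 0.7613, 0.6687]
ee_rot: [0.688, 0.168, 0.686, 0.168]
contact_force: [-0.1, -0.4, -0.1]
width: 0.0301
```

```bash
python3 -c "
from h import *
s,R=st();print(R.round(3)); shift([.3,.25,.45])"
```

```text
t 24.5 p [-0.0114  0.7613  0.6687] az -0.08 F [-0.1 -0.4 -0.1] q [1.47 0.46 0.22 0.04 1.99 1.5 ]
[[ 0.004 -0.     1.   ]
 [ 0.462  0.887 -0.001]
 [-0.887  0.462  0.003]]
t 24.5 p [-0.0114  0.7613  0.6687] az -0.08 F [-0.1 -0.4 -0.1] q [1.47 0.46 0.22 0.04 1.99 1.5 ]
shift mm [ -41.  -554.6  311.4]
```

Call:
move_arm([
  [[-86, -531, 311], 0, 22],
  [[-86, -531, 311], 0, 22],
  [[-86, -531, 311], 0, 22],
  [[-86, -531, 311], 0, 22],
  [[-86, -531, 311], 0, 22],
  [[-86, -531, 311], 0, 22],
  [[-86, -531, 311], 0, 22],
  [[-86, -531, 311], 0, 22],
])

```text
clock: 25.17
position: [0.1502, 0.494, 0.5813]
ee_rot: [0.688, 0.168, 0.685, 0.169]
contact_force: [2.1, 0.7, 0.8]
width: 0.0221
```

```bash
python3 -c "
from h import *
s,R=st();print(R.round(3)); shift([.4,.1,.45])"
```

```text
t 25.17 p [0.1502 0.494  0.5813] az -0.04 F [2.1 0.7 0.8] q [ 0.95 -0.08  1.17  0.27  1.64  1.02]
[[ 0.004 -0.002  1.   ]
 [ 0.463  0.886 -0.001]
 [-0.886  0.463  0.005]]
t 25.17 p [0.1502 0.494  0.5813] az -0.04 F [2.1 0.7 0.8] q [ 0.95 -0.08  1.17  0.27  1.64  1.02]
shift mm [ -64.9 -410.4  249.5]
```

Call:
move_arm([
  [[-65, -410, 250], 0, 22],
  [[-65, -410, 250], 0, 22],
  [[-65, -410, 250], 0, 22],
  [[-65, -410, 250], 0, 22],
  [[-65, -410, 250], 0, 22],
  [[-65, -410, 250], 0, 22],
  [[-65, -410, 250], 0, 22],
  [[-65, -410, 250], 0, 22],
])

```text
clock: 25.83
position: [0.322, 0.2229, 0.4916]
ee_rot: [0.689, 0.169, 0.684, 0.169]
contact_force: [0.8, 0.4, 0.0]
width: 0.0221
```

```bash
python3 -c "
from h import *
s,R=st();print(R.round(3)); shift([.61,-.275,.30])"
```

```text
t 25.83 p [0.322  0.2229 0.4916] az -0.11 F [0.8 0.4 0. ] q [-0.05 -0.17  1.46  0.5   1.83  0.09]
[[ 0.008 -0.002  1.   ]
 [ 0.463  0.886 -0.002]
 [-0.886  0.463  0.008]]
t 25.83 p [0.322  0.2229 0.4916] az -0.11 F [0.8 0.4 0. ] q [-0.05 -0.17  1.46  0.5   1.83  0.09]
shift mm [ -58.6 -530.5  287.5]
```

Call:
move_arm([
  [[-58, -530, 287], 0, 22],
  [[-58, -530, 287], 0, 22],
  [[-58, -530, 287], 0, 22],
  [[-58, -530, 287], 0, 22],
  [[-58, -530, 287], 0, 22],
  [[-58, -530, 287], 0, 22],
  [[-58, -530, 287], 0, 22],
  [[-58, -530, 287], 0, 22],
])

```text
clock: 26.5
position: [0.4805, -0.0512, 0.3857]
ee_rot: [0.69, 0.169, 0.683, 0.168]
contact_force: [0.7, 0.7, -0.0]
width: 0.0218
```

```bash
python3 -c "
from h import *
s,R=st();print(R.round(3)); shift([.612,-.275,.27])"
```

```text
t 26.5 p [ 0.4805 -0.0512  0.3857] az -0.17 F [ 0.7  0.7 -0. ] q [-0.56  0.16  1.39  0.42  1.84 -0.5 ]
[[ 0.009 -0.001  1.   ]
 [ 0.463  0.887 -0.003]
 [-0.887  0.463  0.009]]
t 26.5 p [ 0.4805 -0.0512  0.3857] az -0.17 F [ 0.7  0.7 -0. ] q [-0.56  0.16  1.39  0.42  1.84 -0.5 ]
shift mm [   0.3 -252.1  131.2]
```

Call:
move_arm([
  [[0, -252, 131], 0, 22],
  [[0, -252, 131], 0, 22],
  [[0, -252, 131], 0, 22],
  [[0, -252, 131], 0, 22],
  [[0, -252, 131], 0, 22],
  [[0, -252, 131], 0, 22],
  [[0, -252, 131], 0, 22],
  [[0, -252, 131], 0, 22],
])

```text
clock: 27.17
position: [0.6136, -0.2809, 0.263]
ee_rot: [0.689, 0.171, 0.685, 0.166]
contact_force: [-0.4, -0.5, -0.4]
width: 0.022
```

```bash
python3 -c "
from h import *
s,R=st();
im=viewer.get_image('top');cv2.imwrite('pics/d1_t.png',im[...,::-1])
print(fit(im,(.6095,-.2027),8))
shift([.611,-.268,.06])"
```

```text
t 27.17 p [ 0.6136 -0.2809  0.263 ] az -0.47 F [-0.4 -0.5 -0.4] q [-0.73  0.57  1.06  0.37  1.83 -0.68]
(array([ 0.60988834, -0.20351285, -0.01448317,  0.00500233]), np.float64(34.632173010380626))
t 27.22 p [ 0.6124 -0.2779  0.2657] az -0.34 F [-0.3 -0.  -0. ] q [-0.72  0.56  1.06  0.37  1.83 -0.68]
shift mm [186.8 -86.8  -2.5]
```

View pics/d1_t.png

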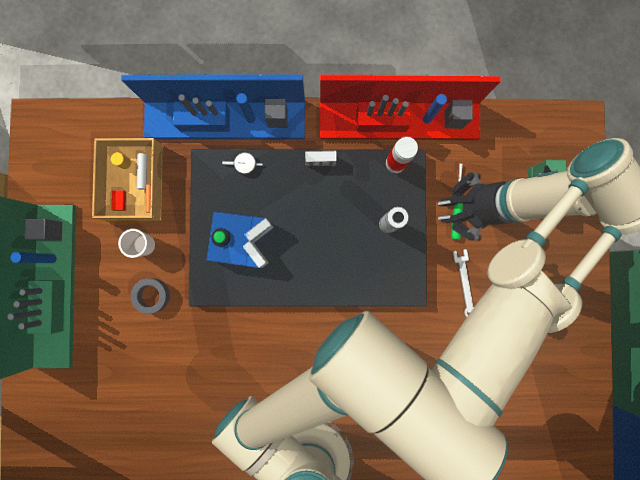

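Call:
move_arm([
  [[35, -16, -2], 0, 22],
  [[70, -32, -2], 0, 22],
  [[105, -48, -2], 0, 22],
  [[135, -63, -2], 0, 22],
  [[160, -74, -2], 0, 22],
  [[175, -81, -2], 0, 22],
  [[180, -84, -2], 0, 22],
  [[180, -84, -2], 0, 22],
])

```text
clock: 27.88
position: [0.6109, -0.2677, 0.0669]
ee_rot: [0.688, 0.171, 0.685, 0.168]
contact_force: [0.0, -0.2, -0.6]
width: 0.022
```

```bash
python3 -c "
from h import *
s,R=st(); print(R.round(3))
chk((.6095,-.2027),8)
both('d2',300,200,370,150)
shift([.6105,-.26,.048])"
```

```text
t 27.88 p [ 0.6109 -0.2677  0.0669] az -0.32 F [ 0.  -0.2 -0.6] q [-0.72  0.68  1.35  0.37  1.45 -0.82]
[[ 0.006  0.003  1.   ]
 [ 0.466  0.885 -0.006]
 [-0.885  0.466  0.003]]
foot [ 0.6097 -0.2035] tilt [-0.013  0.004] cost 33.7
t 27.93 p [ 0.6117 -0.2683  0.0683] az -0.32 F [-0.  -0.4  0.3] q [-0.72  0.68  1.34  0.37  1.46 -0.82]
cyl rel y,z [44.3 -2.4]
t 28.03 p [ 0.6124 -0.2692  0.0694] az -0.34 F [0.2 0.4 0.3] q [-0.72  0.67  1.34  0.37  1.46 -0.82]
shift mm [23.3 -1.8 -2.1]
```

View pics/d2.png

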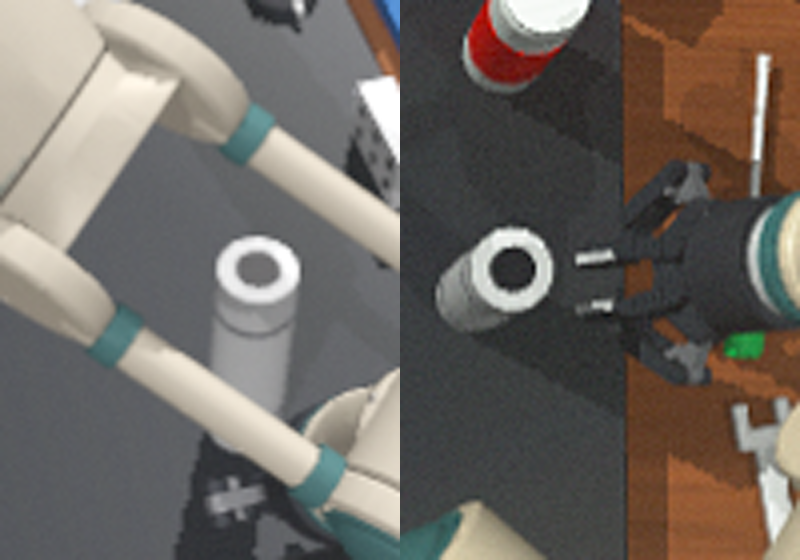

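Call:
move_arm([
  [[8, -2, -3], 0, 22],
  [[14, -4, -3], 0, 22],
  [[18, -5, -3], 0, 22],
  [[21, -6, -3], 0, 22],
  [[21, -6, -3], 0, 22],
  [[21, -6, -3], 0, 22],
])

```text
clock: 28.53
position: [0.6095, -0.2646, 0.0477]
ee_rot: [0.69, 0.17, 0.684, 0.167]
contact_force: [-0.4, -0.1, 0.4]
width: 0.0219
```

```bash
cat >> h.py <<'E'
def world(dx,dy,dz):
    s,R=st(False); print('tool shift for world',(dx,dy,dz),(R.T@np.array([dx,dy,dz])).round(1))
E
python3 -c "
from h import *
chk((.6095,-.2027),8)
world(-3,18,0);world(-.165*30,.986*30,0);world(0,0,1)"
```

```text
foot [ 0.6094 -0.2031] tilt [-0.011  0.006] cost 33.8
t 28.58 p [ 0.6097 -0.2648  0.0479] az -0.34 F [ 0.1 -0.3  0.7] q [-0.71  0.69  1.38  0.37  1.41 -0.83]
cyl rel y,z [51.  -0.7]
tool shift for world (-3, 18, 0) [ 8.3 16.  -3.1]
tool shift for world (-4.95, 29.58, 0) [13.6 26.2 -5.1]
tool shift for world (0, 0, 1) [-0.9  0.5  0. ]
```

Call:
move_arm([
  [[3, 6, -1], 0, 22],
  [[6, 11, -1], 0, 22],
  [[9, 17, -1], 0, 22],
  [[12, 22, -1], 0, 22],
  [[13, 25, -1], 0, 22],
  [[13, 25, -1], 0, 22],
  [[13, 25, -1], 0, 22],
])

```text
clock: 29.17
position: [0.6089, -0.2363, 0.0481]
ee_rot: [0.69, 0.169, 0.684, 0.167]
contact_force: [-0.8, -0.4, 0.5]
width: 0.0218
```

Call:
move_arm([
  [[0.9, 1.8, -0.3], 0, 22],
  [[1.8, 3.5, -0.6], 0, 22],
  [[2.7, 5.2, -1], 0, 22],
  [[3.6, 7, -1.3], 0, 22],
  [[3.6, 7, -1.3], 0, 22],
])

```text
clock: 29.58
position: [0.608, -0.2297, 0.0482]
ee_rot: [0.691, 0.168, 0.683, 0.166]
contact_force: [-0.7, -3.5, -0.8]
width: 0.0221
```

```bash
python3 -c "
from h import *
chk((.6095,-.2027),8)
both('d3',300,200,340,150)"
```

```text
foot [ 0.6097 -0.2031] tilt [-0.013  0.004] cost 34.3
t 29.63 p [ 0.6079 -0.2297  0.0482] az -0.32 F [-0.4 -3.  -0.5] q [-0.68  0.66  1.44  0.38  1.37 -0.81]
cyl rel y,z [19.8  1.6]
```

View pics/d3.png

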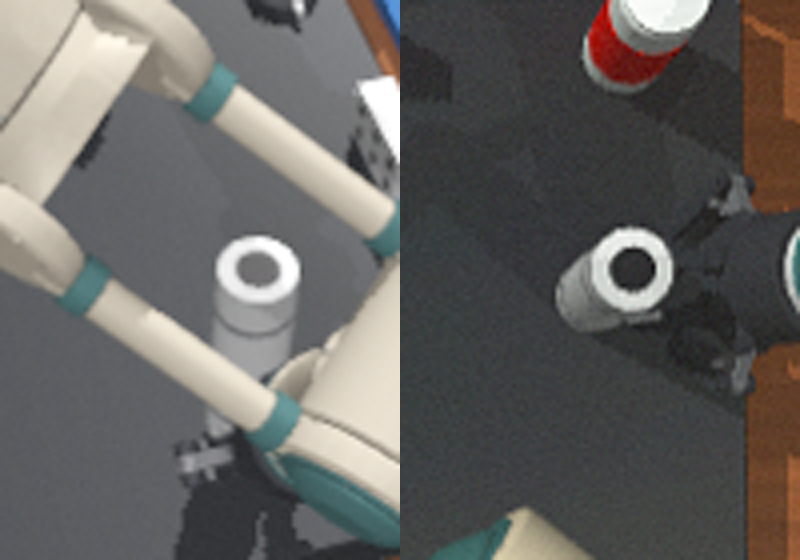

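Call:
move_arm([
  [[0.9, 1.7, -0.3], 0, 22],
  [[1.8, 3.5, -0.6], 0, 22],
  [[2.7, 5.2, -1], 0, 22],
  [[3.6, 7, -1.3], 0, 22],
  [[3.6, 7, -1.3], 0, 22],
])

```text
clock: 30.15
position: [0.6072, -0.2227, 0.0482]
ee_rot: [0.691, 0.168, 0.683, 0.166]
contact_force: [0.9, -4.4, -0.5]
width: 0.022
```

```bash
python3 -c "
from h import *
chk((.609,-.198),8)"
```

```text
foot [ 0.6101 -0.1967] tilt [-0.019  0.007] cost 34.0
t 30.2 p [ 0.6072 -0.2227  0.0482] az -0.37 F [ 1.2 -5.7  0. ] q [-0.67  0.65  1.45  0.38  1.36 -0.81]
cyl rel y,z [19.3  2.6]
```

Call:
move_arm([
  [[1.8, 3.5, -0.7], 0, 22],
  [[4.5, 8.7, -1.7], 0, 22],
  [[8.2, 15.7, -3], 0, 22],
  [[11.8, 22.7, -4.4], 0, 22],
  [[15.4, 29.7, -5.8], 0, 22],
  [[19, 36.7, -7.1], 0, 22],
  [[21.8, 41.9, -8.1], 0, 22],
  [[22.7, 43.7, -8.5], 0, 22],
])

```text
clock: 30.87
position: [0.5994, -0.1733, 0.0481]
ee_rot: [0.692, 0.168, 0.683, 0.165]
contact_force: [1.1, -5.3, -0.2]
width: 0.0224
```

```bash
python3 -c "
from h import *
p=chk((.6015,-.147),8)
world(-50*.173,50*.985,0)"
```

```text
foot [ 0.6014 -0.1473] tilt [-0.011  0.006] cost 26.5
t 30.92 p [ 0.5993 -0.1732  0.0481] az -0.36 F [ 1.4 -4.8  0.2] q [-0.62  0.61  1.54  0.41  1.3  -0.79]
cyl rel y,z [19.4  1.8]
tool shift for world (-8.649999999999999, 49.25, 0) [22.5 43.8 -9. ]
```

Call:
move_arm([
  [[2.3, 4.4, -0.9], 0, 22],
  [[5.8, 11.4, -2.3], 0, 22],
  [[9.9, 19.3, -4], 0, 22],
  [[14, 27.2, -5.6], 0, 22],
  [[18, 35, -7.2], 0, 22],
  [[22.1, 43, -8.8], 0, 22],
  [[25.2, 49, -10], 0, 22],
  [[27, 52.5, -10.8], 0, 22],
])

```text
clock: 31.58
position: [0.5891, -0.1141, 0.0481]
ee_rot: [0.692, 0.168, 0.683, 0.165]
contact_force: [0.9, -6.0, 0.1]
width: 0.0217
```

```bash
python3 -c "
from h import *
p=chk((.591,-.088),8)
world(-60*.173,60*.985,0)"
```

```text
foot [ 0.593  -0.0885] tilt [-0.024  0.007] cost 17.6
t 31.63 p [ 0.5889 -0.1134  0.0482] az -0.35 F [ 1.6 -3.8  0.2] q [-0.55  0.57  1.63  0.43  1.23 -0.76]
cyl rel y,z [18.4  3.9]
tool shift for world (-10.379999999999999, 59.1, 0) [ 27.   52.5 -10.7]
```

Call:
move_arm([
  [[2.3, 4.4, -0.9], 0, 22],
  [[5.8, 11.4, -2.3], 0, 22],
  [[9.9, 19.3, -4], 0, 22],
  [[14, 27.2, -5.6], 0, 22],
  [[18, 35, -7.2], 0, 22],
  [[22.1, 43, -8.8], 0, 22],
  [[25.2, 49, -10], 0, 22],
  [[27, 52.5, -10.8], 0, 22],
])

```text
clock: 32.3
position: [0.5784, -0.0541, 0.0481]
ee_rot: [0.691, 0.168, 0.683, 0.166]
contact_force: [1.3, -5.8, 0.1]
width: 0.0222
```

```bash
python3 -c "
from h import *
p=chk((.581,-.029),8)
both('e1',250,150,230,150)
world(-60*.173,60*.985,0)"
```

```text
foot [ 0.5866 -0.0282] tilt [-0.052  0.009] cost 9.9
t 32.35 p [ 0.5781 -0.0534  0.0482] az -0.33 F [ 0.8 -3.2 -0.5] q [-0.48  0.53  1.71  0.47  1.17 -0.72]
cyl rel y,z [18.6  8.3]
tool shift for world (-10.379999999999999, 59.1, 0) [ 27.   52.5 -10.7]
```

View pics/e1.png

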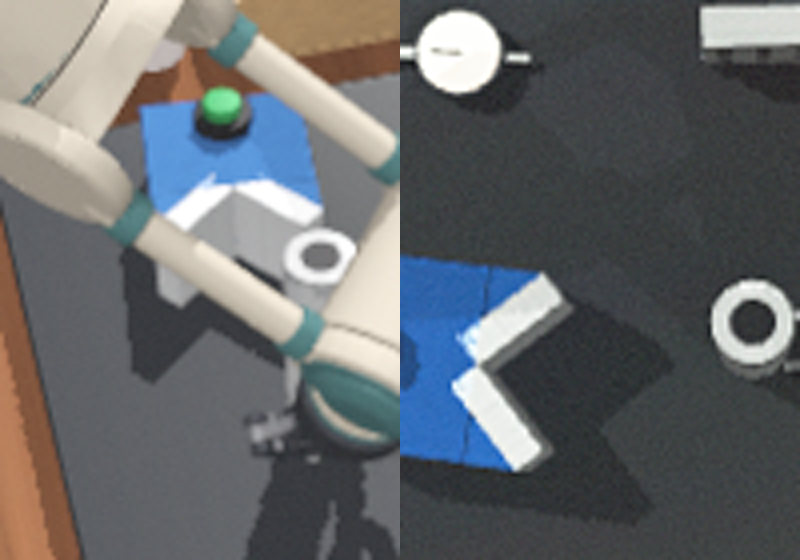

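```bash
python3 -c "
from h import *
look([.579,-.028,.2])"
```

```text
ell [317.49 230.27] [19.5 19.8] area 188
ell [334.56 215.81] [26.8 29.8] area 363
topcam [ 0.5775 -0.026   0.2   ] side [ 0.5881 -0.0359  0.2   ]
t 32.55 p [ 0.5781 -0.0538  0.0481] az -0.36 F [ 0. -2.  0.] q [-0.48  0.53  1.71  0.47  1.17 -0.72]
cyl rel y,z [94.5  0.7]
```

Call:
move_arm([
  [[2.3, 4.4, -0.9], 0, 22],
  [[5.8, 11.4, -2.3], 0, 22],
  [[9.9, 19.3, -4], 0, 22],
  [[14, 27.2, -5.6], 0, 22],
  [[18, 35, -7.2], 0, 22],
  [[22.1, 43, -8.8], 0, 22],
  [[25.2, 49, -10], 0, 22],
  [[27, 52.5, -10.8], 0, 22],
])

```text
clock: 33.22
position: [0.5677, 0.0054, 0.0482]
ee_rot: [0.691, 0.168, 0.683, 0.166]
contact_force: [1.6, -6.1, 0.1]
width: 0.0217
```

```bash
python3 -c "
from h import *
p,im=cyl(guess=[.567,.033,.2]);print(p);rel(p)
world(-5,42,0)"
```

```text
ell [290.85 234.8 ] [19.4 19.8] area 187
[0.56742515 0.03234403 0.2       ]
t 33.27 p [0.5674 0.006  0.0482] az -0.34 F [ 0.4 -4.9  0. ] q [-0.4   0.5   1.78  0.5   1.11 -0.68]
cyl rel y,z [93.2  1.3]
tool shift for world (-5, 42, 0) [19.3 37.3 -5.2]
```

Call:
move_arm([
  [[1.8, 3.5, -0.7], 0, 22],
  [[4.5, 8.7, -1.7], 0, 22],
  [[8.2, 15.7, -3], 0, 22],
  [[11.8, 22.7, -4.4], 0, 22],
  [[15.4, 29.7, -5.8], 0, 22],
  [[19, 36.7, -7.1], 0, 22],
  [[21.8, 41.9, -8.1], 0, 22],
  [[23, 44.4, -8.8], 0, 22],
])

```text
clock: 33.93
position: [0.5589, 0.0562, 0.0481]
ee_rot: [0.691, 0.168, 0.683, 0.166]
contact_force: [1.3, -6.5, -0.4]
width: 0.0221
```

```bash
python3 -c "
from h import *
p,im=cyl(guess=[.558,.083,.2]);print(p);rel(p)
both('e2',260,150,210,170)
world(-2,18,0)"
```

```text
ell [263.98 235.87] [26.8 27.9] area 350
[0.56498802 0.09118092 0.2       ]
t 33.98 p [0.5588 0.0565 0.0482] az -0.32 F [ 0.4 -3.6 -1.4] q [-0.32  0.47  1.83  0.53  1.06 -0.63]
cyl rel y,z [100.6   7.5]
tool shift for world (-2, 18, 0) [ 8.3 16.  -2.1]
```

View pics/e2.png

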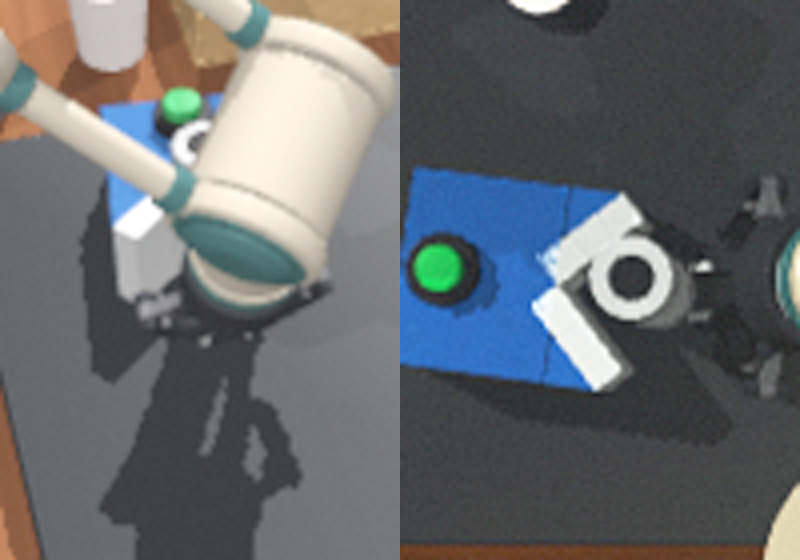

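```bash
cat >> h.py <<'E'
def disc(g,z=.2,n='top',im=None):
    im=viewer.get_image(n) if im is None else im
    gr=cv2.cvtColor(np.ascontiguousarray(im),cv2.COLOR_RGB2GRAY).astype(float); c=proj(n,np.array(g))[0]
    k=4; x0,y0=int(c[0])-14,int(c[1])-14; Z=cv2.resize(gr[y0:y0+28,x0:x0+28],None,fx=k,fy=k,interpolation=cv2.INTER_CUBIC)
    m=(Z<130).astype(np.uint8); nl,lab,stt,cen=cv2.connectedComponentsWithStats(m)
    best=min((i for i in range(1,nl) if 200<stt[i,4]<3500 and stt[i,0]>0 and stt[i,1]>0 and stt[i,0]+stt[i,2]<112 and stt[i,1]+stt[i,3]<112),key=lambda i:np.hypot(*(cen[i]-56)),default=None)
    if best is None: print('no disc'); return None
    q=(cen[best]+.5)/k-.5+[x0,y0]; print('disc px',q.round(2),stt[best,2:5]); return atz(n,q,z)
E
python3 -c "
from h import *
im=cv2.imread('pics/top0.png')[...,::-1]
print(disc([.607,-.203,.2],im=im))
print(disc([.558,.083,.2],im=cv2.imread('pics/e2_t.png')[...,::-1]))"
```

```text
disc px [397.77 216.83] [  46   44 1549]
[ 0.60748657 -0.20270247  0.2       ]
disc px [267.34 238.93] [  45   46 1615]
[0.55827803 0.08377499 0.2       ]
```

Call:
move_arm([
  [[1.2, 2.2, -0.3], 0, 22],
  [[2.4, 4.4, -0.6], 0, 22],
  [[3.6, 6.9, -0.9], 0, 22],
  [[4.7, 9, -1.2], 0, 22],
  [[5.8, 11.2, -1.5], 0, 22],
  [[7, 13.4, -1.7], 0, 22],
  [[7.9, 15.2, -1.9], 0, 22],
  [[7.9, 15.2, -1.9], 0, 22],
])

```text
clock: 34.75
position: [0.5571, 0.0731, 0.0481]
ee_rot: [0.691, 0.169, 0.683, 0.166]
contact_force: [1.8, -4.2, -0.1]
width: 0.0223
```

```bash
python3 -c "
from h import *
p=disc([.556,.1,.2]);print(p);rel(p)
world(0,4,0)"
```

```text
disc px [259.82 239.75] [  46   45 1609]
[0.55645282 0.1002263  0.2       ]
t 34.8 p [0.5571 0.0731 0.0481] az -0.34 F [ 0.9 -5.3  0.5] q [-0.29  0.47  1.84  0.54  1.04 -0.62]
cyl rel y,z [94.   0.7]
tool shift for world (0, 4, 0) [ 1.8  3.6 -0. ]
```

Force is still plain sliding friction, with about 4 mm to go. I'll push slowly until the force rises.

Call:
move_arm([
  [[0.5, 0.9, 0], 0, 22],
  [[0.9, 1.8, 0], 0, 22],
  [[1.4, 2.7, 0], 0, 22],
  [[1.8, 3.6, 0], 0, 22],
  [[1.8, 3.6, 0], 0, 22],
])

```text
clock: 35.22
position: [0.557, 0.0765, 0.048]
ee_rot: [0.691, 0.168, 0.683, 0.166]
contact_force: [1.1, -5.9, 0.9]
width: 0.0221
```

```bash
python3 -c "
from h import *
p=disc([.556,.1,.2]);print(p);rel(p)"
```

```text
disc px [258.31 239.8 ] [  46   45 1616]
[0.55635007 0.10351223 0.2       ]
t 35.27 p [0.5571 0.0765 0.048 ] az -0.33 F [-0.  -5.2  0.3] q [-0.29  0.47  1.84  0.54  1.04 -0.61]
cyl rel y,z [93.8  0.6]
```

Call:
move_arm([
  [[0.4, 0.7, 0], 0, 22],
  [[0.7, 1.4, 0], 0, 22],
  [[0.9, 1.8, 0], 0, 22],
  [[0.9, 1.8, 0], 0, 22],
])

```text
clock: 35.6
position: [0.5572, 0.0768, 0.0479]
ee_rot: [0.691, 0.167, 0.683, 0.165]
contact_force: [-0.8, -9.5, 2.9]
width: 0.0217
```

```bash
python3 -c "
from h import *
p=disc([.556,.1,.2]);print(p);rel(p)"
```

```text
disc px [258.31 239.79] [  46   45 1619]
[0.55635956 0.10352153 0.2       ]
t 35.65 p [0.5572 0.0768 0.0479] az -0.3 F [-0.1 -9.1  2. ] q [-0.29  0.47  1.84  0.54  1.04 -0.61]
cyl rel y,z [93.3  0.6]
```

Call:
move_arm([
  [[0.5, 1.0, 0.3], 0, 22],
  [[0.9, 1.8, 0.6], 0, 22],
  [[0.9, 1.8, 0.6], 0, 22],
  [[0.9, 1.8, 0.6], 0, 22],
])

```text
clock: 35.98
position: [0.5574, 0.077, 0.0478]
ee_rot: [0.691, 0.166, 0.684, 0.165]
contact_force: [-0.7, -10.2, 2.9]
width: 0.0219
```

```bash
python3 -c "
from h import *
p=disc([.556,.1,.2]);print(p);rel(p)
both('e3',260,150,210,170)"
```

```text
disc px [258.32 239.79] [  47   45 1620]
[0.55636017 0.10349172 0.2       ]
t 36.03 p [0.5574 0.0769 0.0478] az -0.23 F [ -0.9 -10.2   2.8] q [-0.28  0.47  1.84  0.54  1.04 -0.61]
cyl rel y,z [92.8  0.3]
```

View pics/e3.png

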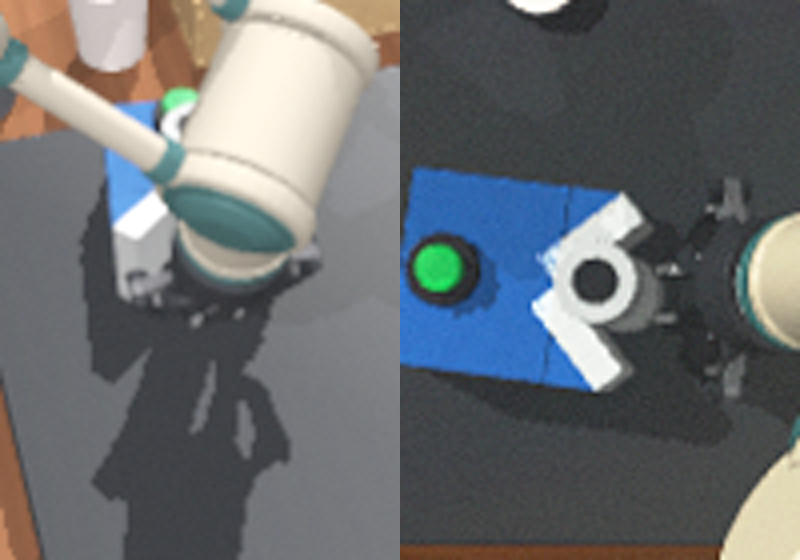

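Call:
move_arm([
  [[-0.7, -1.3, 0], 0, 22],
  [[-1.4, -2.7, 0], 0, 22],
  [[-3.3, -6.2, 0], 0, 22],
  [[-7, -13.3, 0], 0, 22],
  [[-12, -22.2, 0], 0, 22],
  [[-18.5, -35.5, 0], 0, 22],
  [[-23, -44, 0], 0, 22],
  [[-23, -44, 0], 0, 22],
])

```text
clock: 36.8
position: [0.5581, 0.0245, 0.0481]
ee_rot: [0.692, 0.166, 0.683, 0.164]
contact_force: [-0.6, 1.6, 0.4]
width: 0.0221
```

```bash
python3 -c "
from h import *
p=disc([.556,.1,.2]);print(p);rel(p)
im=viewer.get_image('top');cv2.imwrite('pics/f1.png',cv2.resize(im[190:290,200:320,::-1],None,fx=6,fy=6,interpolation=cv2.INTER_CUBIC))
print(fit(im,(.557,.102),8))
im=viewer.get_image('side');cv2.imwrite('pics/f2.png',cv2.resize(im[150:250,250:370,::-1],None,fx=6,fy=6,interpolation=cv2.INTER_CUBIC))
world(0,0,250)"
```

```text
disc px [258.31 239.81] [  47   45 1625]
[0.55633088 0.10353223 0.2       ]
t 36.85 p [0.5578 0.0257 0.0483] az -0.37 F [-0.4  0.4 -0. ] q [-0.37  0.48  1.81  0.51  1.08 -0.66]
cyl rel y,z [138.3  -0.3]
(array([0.55793127, 0.10451511, 0.01124475, 0.04282435]), np.float64(602.4057994617455))
tool shift for world (0, 0, 250) [-222.6  113.8    2.4]
```

View pics/f1.png

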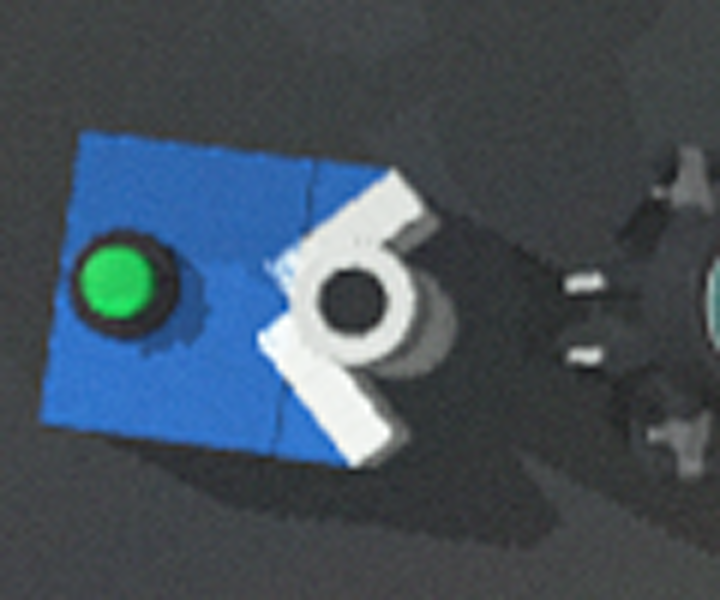

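Call:
move_arm([
  [[-30, 15, 0], 0, 10],
  [[-65, 33, 0], 0, 0],
  [[-100, 51, 0], 0, 0],
  [[-135, 69, 0], 0, 0],
  [[-170, 87, 0], 0, 0],
  [[-205, 105, 0], 0, 0],
  [[-223, 114, 0], 0, 0],
  [[-223, 114, 0], 0, 0],
])

```text
clock: 37.62
position: [0.5565, 0.0275, 0.3044]
ee_rot: [0.695, 0.164, 0.68, 0.165]
contact_force: [0.3, -0.5, 0.6]
width: -0.0002
```

```bash
python3 -c "
from h import *
s,R=st();print(R.round(3)); shift([.5685,.219,.29])"
```

```text
t 37.62 p [0.5565 0.0275 0.3044] az -0.21 F [ 0.3 -0.5  0.6] q [-0.37  0.25  1.46  0.44  1.59 -0.4 ]
[[ 0.019 -0.006  1.   ]
 [ 0.453  0.891 -0.004]
 [-0.891  0.453  0.02 ]]
t 37.62 p [0.5565 0.0275 0.3044] az -0.21 F [ 0.3 -0.5  0.6] q [-0.37  0.25  1.46  0.44  1.59 -0.4 ]
shift mm [ 99.9 164.1  11. ]
```

Call:
move_arm([
  [[18, 36, 3], 0, 0],
  [[36, 72, 6], 0, 0],
  [[55, 108, 9], 0, 0],
  [[75, 135, 11], 0, 0],
  [[92, 157, 11], 0, 0],
  [[100, 164, 11], 0, 0],
  [[100, 164, 11], 0, 0],
  [[100, 164, 11], 0, 0],
])

```text
clock: 38.28
position: [0.5677, 0.219, 0.2888]
ee_rot: [0.694, 0.164, 0.681, 0.165]
contact_force: [0.3, -0.5, 0.2]
width: 0.0001
```

```bash
python3 -c "
from h import *
s,R=st(); both('g1',260,110,190,170); shift([.5685,.219,.15])"
```

```text
t 38.28 p [0.5677 0.219  0.2888] az -0.13 F [ 0.3 -0.5  0.2] q [-0.03  0.25  1.5   0.48  1.41 -0.11]
t 38.38 p [0.5687 0.2178 0.2896] az -0.27 F [0.2 0.6 0.1] q [-0.03  0.25  1.5   0.48  1.41 -0.11]
shift mm [125.  -62.1  -3. ]
```

View pics/g1.png

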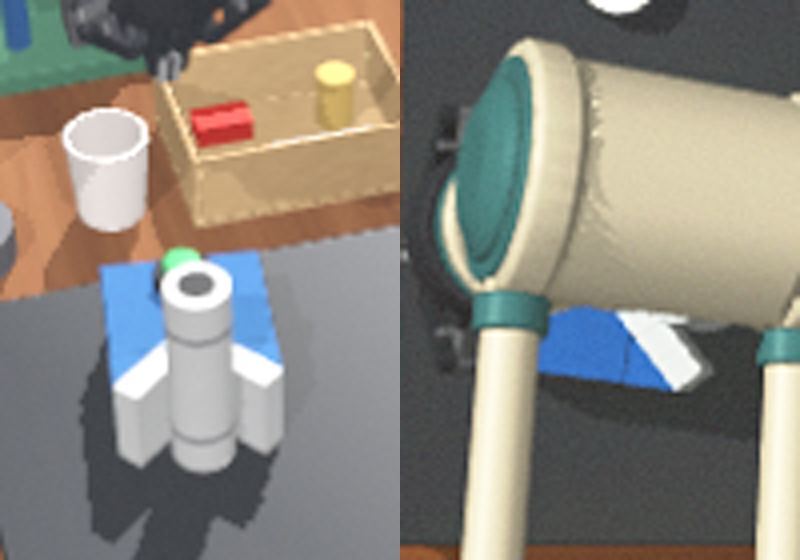

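Call:
move_arm([
  [[25, -12, -1], 0, 0],
  [[50, -25, -1], 0, 0],
  [[75, -37, -1], 0, 0],
  [[95, -47, -1], 0, 0],
  [[110, -55, -1], 0, 0],
  [[118, -59, -1], 0, 0],
  [[120, -60, -1], 0, 0],
  [[120, -60, -1], 0, 0],
])

```text
clock: 39.05
position: [0.5708, 0.2177, 0.1554]
ee_rot: [0.695, 0.165, 0.68, 0.164]
contact_force: [-0.6, -0.3, -0.6]
width: 0.0002
```

```bash
python3 -c "
from h import *
s,R=st(); both('g2',250,130,190,170); shift([.5685,.219,.132])"
```

```text
t 39.05 p [0.5708 0.2177 0.1554] az -0.35 F [-0.6 -0.3 -0.6] q [-0.03  0.35  1.7   0.52  1.14 -0.26]
t 39.15 p [0.5715 0.2182 0.1567] az -0.32 F [ 0.2 -0.8 -0.1] q [-0.03  0.35  1.7   0.52  1.14 -0.26]
shift mm [ 22.3 -10.5  -3.5]
```

View pics/g2.png

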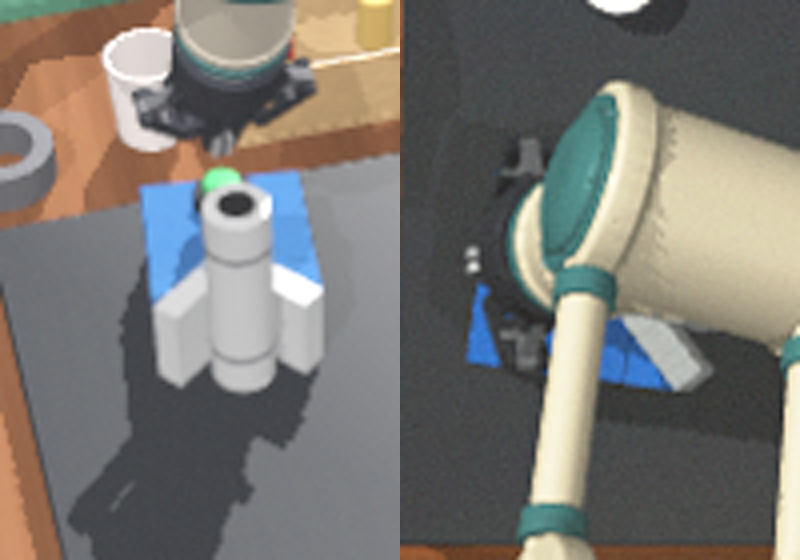

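Call:
move_arm([
  [[5, -2.4, -2], 0, 0],
  [[10, -4.8, -2], 0, 0],
  [[14, -6.7, -2], 0, 0],
  [[16, -7.7, -2], 0, 0],
  [[16, -7.7, -2], 0, 0],
])

```text
clock: 39.57
position: [0.5694, 0.2186, 0.1382]
ee_rot: [0.695, 0.165, 0.68, 0.164]
contact_force: [-0.1, 0.1, 0.0]
width: -0.0002
```

Call:
move_arm([
  [[1.8, -0.9, 0], 0, 0],
  [[3.6, -1.8, 0], 0, 0],
  [[5.4, -2.6, 0], 0, 0],
  [[5.4, -2.6, 0], 0, 0],
])

```text
clock: 39.9
position: [0.5696, 0.2189, 0.1323]
ee_rot: [0.695, 0.165, 0.68, 0.165]
contact_force: [-0.6, -0.8, 3.7]
width: 0.0
```

```bash
python3 -c "
from h import *
s,R=st(); both('g3',250,130,190,170); world(0,0,-5)"
```

```text
t 39.9 p [0.5696 0.2189 0.1323] az -0.31 F [-0.6 -0.8  3.7] q [-0.03  0.37  1.73  0.54  1.09 -0.29]
tool shift for world (0, 0, -5) [ 4.5 -2.3 -0.1]
```

View pics/g3.png

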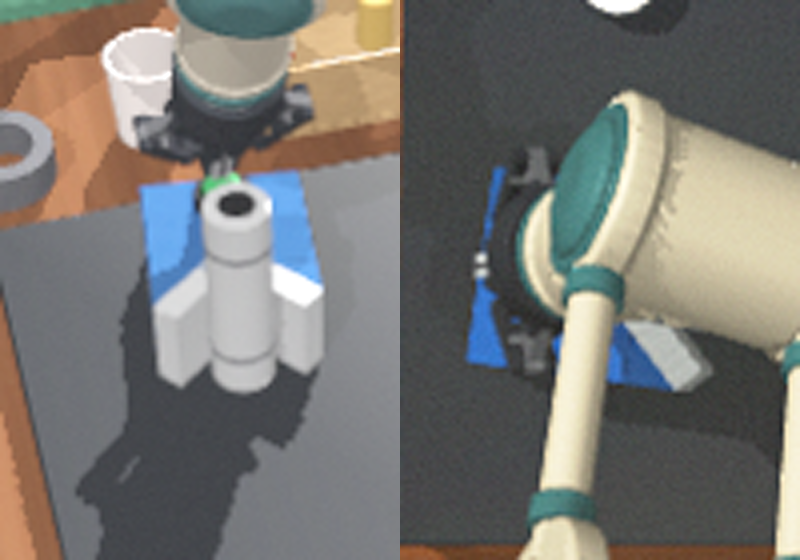

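Call:
move_arm([
  [[1.8, -0.9, 0], 0, 0],
  [[3.6, -1.8, 0], 0, 0],
  [[5, -2.5, 0], 0, 0],
  [[5, -2.5, 0], 0, 0],
])

```text
clock: 40.33
position: [0.5698, 0.219, 0.1291]
ee_rot: [0.695, 0.165, 0.679, 0.165]
contact_force: [-4.4, -3.9, 13.2]
width: 0.0001
```

```bash
python3 -c "
from h import *
s,R=st()"
```

```text
t 40.33 p [0.5698 0.219  0.1291] az -0.27 F [-4.4 -3.9 13.2] q [-0.03  0.37  1.74  0.54  1.08 -0.3 ]
```

```bash
python3 -c "
from h import *
im=viewer.get_image('side');cv2.imwrite('pics/g4.png',cv2.resize(im[145:235,270:350,::-1],None,fx=7,fy=6,interpolation=cv2.INTER_CUBIC))
r=disc([.5563,.1035,.2],n='side',im=im);print(r)
r=disc([.5563,.1035,.2],n='side',im=cv2.imread('pics/g1_s.png')[...,::-1]);print(r)
"
```

```text
disc px [308.57 180.64] [ 36  25 696]
[0.5576097  0.10376774 0.2       ]
disc px [308.45 180.71] [ 30  17 405]
[0.55722795 0.10359592 0.2       ]
```

View pics/g4.png

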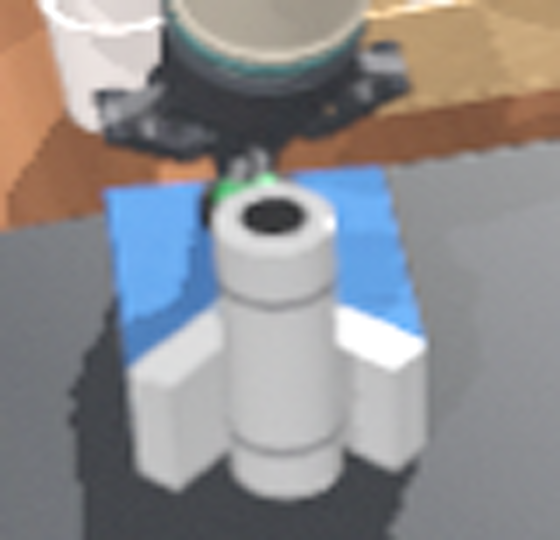

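Call:
move_arm([
  [[1.3, -0.6, 0], 0, 0],
  [[2.7, -1.3, 0], 0, 0],
  [[3.6, -1.8, 0], 0, 0],
  [[3.6, -1.8, 0], 0, 0],
])

```text
clock: 40.72
position: [0.5698, 0.2192, 0.1288]
ee_rot: [0.696, 0.165, 0.679, 0.167]
contact_force: [-7.4, -8.2, 22.9]
width: 0.0001
```

```bash
python3 -c "
from h import *
s,R=st()
im=viewer.get_image('side');cv2.imwrite('pics/g5.png',cv2.resize(im[160:185,290:320,::-1],None,fx=16,fy=16,interpolation=cv2.INTER_CUBIC))"
```

```text
t 40.72 p [0.5698 0.2192 0.1288] az -0.2 F [-7.4 -8.2 22.9] q [-0.03  0.37  1.74  0.54  1.08 -0.31]
```

View pics/g5.png

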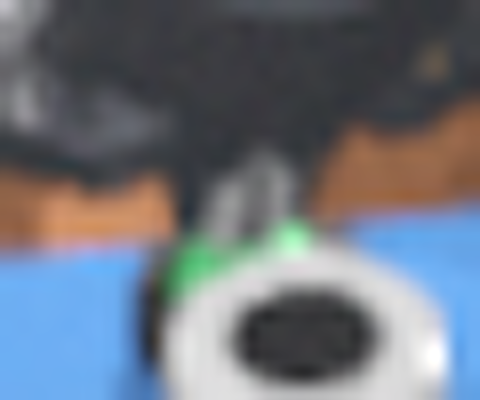

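Call:
move_arm([
  [[-2.7, 1.3, 0], 0, 0],
  [[-5.4, 2.7, 0], 0, 0],
  [[-9, 4.5, 0], 0, 0],
  [[-16, 8, 0], 0, 0],
  [[-30, 15, 0], 0, 0],
  [[-55, 28, 0], 0, 0],
  [[-85, 43, 0], 0, 0],
  [[-115, 58, 0], 0, 0],
])

```text
clock: 41.43
position: [0.5661, 0.2183, 0.2579]
ee_rot: [0.695, 0.165, 0.68, 0.166]
contact_force: [1.0, -0.0, 0.7]
width: -0.0003
```

Call:
move_arm([
  [[-30, 15, -30], 0, 0],
  [[-50, 25, -70], 0, 0],
  [[-60, 31, -110], 0, 0],
  [[-60, 31, -150], 0, 0],
  [[-60, 31, -180], 0, 0],
  [[-60, 31, -200], 0, 0],
  [[-60, 31, -200], 0, 0],
  [[-60, 31, -200], 0, 0],
])

```text
clock: 42.1
position: [0.3642, 0.2194, 0.3214]
ee_rot: [0.696, 0.165, 0.679, 0.166]
contact_force: [0.5, 0.5, -0.5]
width: 0.0
```

```bash
python3 -c "
from h import *
s,R=st()
both('h1',250,130,190,170)
print(disc([.5563,.1035,.2]))
print(disc([.5563,.1035,.2],n='side'))
"
```

```text
t 42.1 p [0.3642 0.2194 0.3214] az -0.23 F [ 0.5  0.5 -0.5] q [-0.05 -0.09  1.8   0.48  1.44 -0.11]
disc px [258.33 239.76] [  45   44 1530]
[0.55643126 0.10348383 0.2       ]
disc px [308.48 180.68] [ 32  20 487]
[0.55735256 0.10370037 0.2       ]
```

View pics/h1.png

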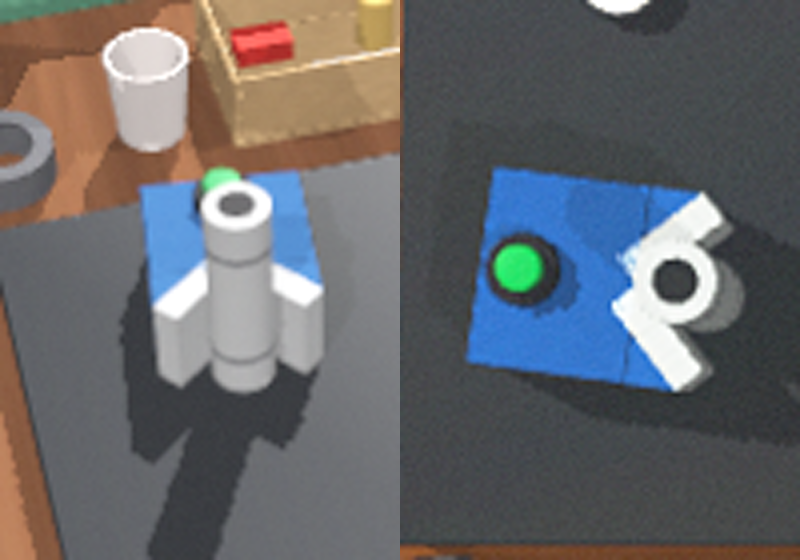

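```bash
python3 -c "
import cv2,numpy as np
a=cv2.imread('pics/h1_s.png').astype(int);b=cv2.imread('pics/side0.png').astype(int)
z=cv2.imread('pics/g5.png'); c=cv2.resize(z,(30,25),interpolation=cv2.INTER_AREA).astype(int)
for n,i in(('after',a[160:185,290:320]),('start',b[160:185,290:320]),('pressed',c)):
    g=(i[...,1]-i[...,2]>50)&(i[...,1]-i[...,0]>20)
    print(n);print('\n'.join(''.join('#' if v else '.' for v in r) for r in g[8:24,6:26]))
for n in('side','top'):
    x=cv2.imread(f'pics/h1_{n[0]}.png',0).astype(int);y=cv2.imread(f'pics/{n}0.png',0).astype(int)
    cv2.imwrite(f'pics/diff_{n}.png',np.abs(x-y).astype(np.uint8))
"
```

```text
after
....................
....................
....................
....................
.......#####........
......########......
.....#########......
....#######.........
.....####...........
.....##.............
....................
....................
....................
....................
....................
....................
start
....................
....................
....................
....................
.......#####........
......########......
.....#########......
....##########......
.....#########......
.....#########......
.....#########......
.....########.......
.......#####........
....................
....................
....................
pressed
....................
....................
....................
....................
....................
....................
............#.......
......#.............
.....###............
.....##.............
....................
....................
....................
....................
....................
....................
```

View pics/h1_t.png

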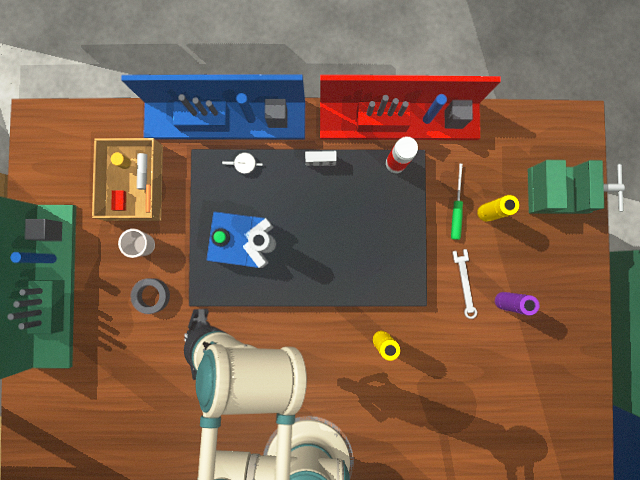

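```bash
python3 -c "
from rig import manip
print(manip.sign_off()); s=manip.get_state(); print(s['clock'],s['contact_force'])"
```

```text
the job is handed in; nothing more can be done
None
the job is handed in; nothing more can be done
```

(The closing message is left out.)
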